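# Make the welding rotator ready

### The job

Make the welding rotator ready for its next batch. First push the limit switch's roller lever over to the left (as seen from the robot) until it trips, about 30 degrees, so that the station is on hold, and let it spring back; then put every ceramic backing bar down in the steel tray, each lying on the tray's floor and none on top of another, and turn the wheel by its rim until its white soapstone mark is right at the top; when all that is done, push the roller lever over to the right until it trips, to report ready, and let it go. The bars are brittle, so grip them gently, with a grip force of less than 30 N, and leave the hammer, the spray can and the steel offcut where they are.

Things in the scene. Friction and masses are not known exactly. Their poses are not given: they have to be found in the camera images.
- bar0: brittle white ceramic weld-backing bar, a rectangular bar 100 x 28 x 22 mm (x, y, z) of about 0.16 kg, with a shallow grey groove line along one broad face; all bars are alike. Origin at its centre, x along its length. At the start each lies flat on the bench, beyond the switch. Two to four bars are present, the others are absent (None)
- bar1: brittle white ceramic weld-backing bar, a rectangular bar 100 x 28 x 22 mm (x, y, z) of about 0.16 kg, with a shallow grey groove line along one broad face; all bars are alike. Origin at its centre, x along its length. At the start each lies flat on the bench, beyond the switch. Two to four bars are present, the others are absent (None)
- bar2: brittle white ceramic weld-backing bar, a rectangular bar 100 x 28 x 22 mm (x, y, z) of about 0.16 kg, with a shallow grey groove line along one broad face; all bars are alike. Origin at its centre, x along its length. At the start each lies flat on the bench, beyond the switch. Two to four bars are present, the others are absent (None)
- bar3: brittle white ceramic weld-backing bar, a rectangular bar 100 x 28 x 22 mm (x, y, z) of about 0.16 kg, with a shallow grey groove line along one broad face; all bars are alike. Origin at its centre, x along its length. At the start each lies flat on the bench, beyond the switch. Two to four bars are present, the others are absent (None)
- bar4: brittle white ceramic weld-backing bar, a rectangular bar 100 x 28 x 22 mm (x, y, z) of about 0.16 kg, with a shallow grey groove line along one broad face; all bars are alike. Origin at its centre, x along its length. At the start each lies flat on the bench, beyond the switch. Two to four bars are present, the others are absent (None)
- tray: low open steel tray fixed to the bench, 150 x 260 mm (x, y) outside, 25 mm high, walls and floor 5 mm thick, so inside it is 140 x 250 x 20 mm deep. Origin under its centre, z up, y along its long side. It stands left or right of the switch (changes from start to start)
- tray_floor (a point): centre of the upper face of the tray's floor, axes as the tray's
- rotator: welding rotator fixed to the bench on the other side of the switch from the tray: base 210 x 130 mm (x, y), two blue upright guards (tops 106 mm above the bench, 68 mm apart outside) and outside them grey bearing blocks (120 mm over both, tops at 128 mm). Between the guards a dark steel wheel turns on a level axle. Origin under the base's centre, z up, y along the axle
- axle (a point): fixed centre of the wheel, 112 mm above the bench, axes as the rotator's. The wheel is 180 mm in diameter and 24 mm thick (along y); the guards hide its lower half; its rim above them stands free and can be pinched on both faces, or rubbed, from above. It turns without end both ways and stays where it is left (drag 0.03 N m)
- wheel_top (a point): the fixed point at the top of the wheel's rim, 90 mm above the axle: where the mark has to come
- mark (a point): the soapstone mark: one white stripe 10 mm wide across the wheel's tread and 25 mm down both faces; this point is its middle on the tread, at 90 mm from the axle; it turns with the wheel and starts in the hidden lower half
- switch: roller-lever limit switch fixed to the bench between tray and rotator: base plate 100 x 90 mm, grey housing 42 x 46 mm whose top is 128 mm above the bench, and on its far (+x) face a steel lever that stands upright. Origin under the centre of the base, x points away from the robot (within 0.4 rad), y to the left as seen from the robot, z up
- lever (a joint): angle of the lever in rad: 0 upright, positive leaning to the switch's own +y (left as seen from the robot), negative to the right. Pivot 33 mm in front (+x) of the switch's origin and 110 mm above the bench. A spring of 0.5 N m/rad returns it upright; stops at 1.0 and -1.0. The switch trips beyond 0.5 rad (about 30 degrees) either way
- roller (a point): centre of the black roller at the lever's end, 80 mm from the pivot (190 mm above the bench when upright), diameter 24 mm, 14 mm wide along its axle (the switch's x)
- hammer: bystander: hammer lying across the bench beyond the bars
- spray: bystander: upright spray can, diameter 60 mm, 130 mm tall
- offcut: bystander: steel angle offcut, 160 mm long, 40 mm high
Things that resemble listed ones, but are neither listed nor needed, are in the scene too. What is shaped like the bar4 but brown or yellow is not meant. Leave any green look-alike of the rotator alone.

How it is judged:
By the outcome, as a careful person would: the job done as asked, in the order asked, and still so for the second after the job is handed in, with the robot touching nothing.
Of bar0, bar1, bar2, bar3, bar4 only 2 to 4 are there at a start; the rules pass over those that are not, and their reading is None.
At some moment in a run one of bar0, bar1, bar2, bar3, bar4 may be knocked a few centimetres aside while the robot is not near it.
Once in a run the grip may slacken for a moment while it holds something.
It also fails if it takes over 210 s, if anything falls off the work surface, if the arm or the gripper's body presses on something with over 40 N, if the wrist force passes 120 N, or if a joint passes its speed limit or range.

### The arm

A 7-joint arm with a two-finger parallel gripper is mounted at the origin on the work surface. World frame = base frame: x ahead of the robot, y to its left, z up, the work surface at z = 0. Lengths are in m, angles in degrees, forces in N, time in s.
With the tool pointing down it reaches from about 0.425 to 0.875 m from the base axis. Payload 4.7 kg.
Tool frame: the origin (TCP) lies on the mounting face of the last link; the fingertips stand 182 mm ahead of it and the grasp point (between the pads) lies 164 mm ahead of it; z points along the fingers, y is the line along which they close (so a half turn about z gives the same grasp; the last joint's range is limited). The gripper opens to 87 mm and grips with 3 to 60 N. Pads are 19 mm wide; open, the fingers measure 117 mm over their backs; the gripper's body (75 mm by 190 mm) begins 51 mm behind the grasp point.
Start: joints at [73.459, 18.392, -4.016, 83.108, 1.295, 78.541, -3.26], TCP at [0.194, -0.62, 0.405] pointing down, gripper open.
Joint ranges: [-163.93, 163.93], [-17.29, 119.83], [-79.2, 71.16], [3.27, 140.29], [-89.18, 269.18], [5.43, 117.66], [-154.24, 154.24]. Speed limits (degrees/s): [147.25, 147.25, 180, 180, 180, 180, 180].

### API

Orientations are given as [roll, pitch, yaw] about the fixed x, y, z axes, in that order (R = Rz(yaw) Ry(pitch) Rx(roll)).
In Python, from cell import env gives the robot as it stands.
- The arm moves only by the tool servo_tool, never from a script. Its argument "plan" is a list of rows, each an object with "xyz": the shift along the tool's x, y, z in cm, a list of three; "twist": the turn, a rotation vector about the tool's x, y, z in degrees, a list of three; "jaw": the closure, from 0 (fully open) to 1 (shut). In form: [{"xyz": [x, y, z], "twist": [wx, wy, wz], "jaw": jaw}, ...]. A call has 1 to 10 rows; each row is the pose to reach, as a shift and turn from the pose commanded when the call began, along the tool's axes at that moment; what a row does not reach only later rows make up. A row lasts 1/12 s, in which the tool goes at most 41.7 mm and 7.16 degrees, less where a joint would pass 70% of its speed; a pose out of reach is approached as far as the arm can. A call with a gripper value outside its range is refused whole. The fingers move at their own pace and stop on an object; "newtons" is the grip in N (left out, the last holds). Time passes only in rows, so rows that repeat a pose let the fingers close. It gives the time, the measured TCP pose, the force, the opening and the grip force at its end, in the units of the state.
- env.get_obs(): the state, without advancing time (a new reading comes with each control period).
- env.read_camera(name): name is "scene" or "top" or "wrist"; returns a dict with "img" (384x512x3 uint8, red, green, blue), "camera_matrix" (3x3 intrinsics, pixels), "k1" (the pictures are not rectified: a ray, as slopes to the right and down, at radius r is drawn at 1 + k1 r^2 times it, then the intrinsics apply), "R" (3x3) and "t" (3): a world point X has camera coordinates R X + t. Camera axes: x right, y down, z forward; pixel columns grow to the right and rows downward; lengths in m; the calibration is good to about 2 mm. A picture is of the moment at which its call begins. There is no depth.
- env.sign_off(): hands the job in; it is judged then, once.
The state is a dict: "time_s": time; "qpos": joint angles; "joint_velocities": joint speeds; "effort": joint torques, N m; "tool_pos": TCP position; "tool_rot": TCP orientation; "force": force on the tool from outside, world axes, zero at the start; "wrist_torque": the same for the moment, N m; "grip_width": finger opening in m; "grasp_force": force on a finger pad.
Only numpy, scipy, OpenCV 4.12 (cv2) and the standard library are available. Lean on these libraries where they do the work, as an engineer would, in place of code of your own. Each camera call takes 0.05 s, during which the arm holds its last target. There are 200 camera calls.

## Working session

There is one attempt and no reset: what is moved stays moved. The work goes in short steps, Python scripts to look and compute and a tool call to move; the robot and the scene stay as the last step left them, time stands still between calls to the robot, and variables do not carry over. Pictures are saved under pics/ and viewed, at most 17 in all, crops included, and the job is handed in when it is done.

Besides the shell and the picture viewer there is one more tool, called by a JSON object that holds its "fn" and its "kwargs". servo_tool: Moves the arm, as the interface text tells. Its arguments: {"type":"object","properties":{"plan":{"type":"array","items":{"type":"object","properties":{"xyz":{"type":"array","items":{"type":"number"}},"twist":{"type":"array","items":{"type":"number"}},"jaw":{"type":"number"}}}},"newtons":{"type":"number"}},"required":["plan"]}

```bash
ls; mkdir -p pics; cat > h.py <<'E'
import numpy as np, cv2
from cell import env
from scipy.spatial.transform import Rotation as Ro
def shot(n,f):
    c=env.read_camera(n); cv2.imwrite('pics/'+f,c['img'][:,:,::-1]); 
    np.savez('pics/'+f[:-4]+'.npz',**{k:c[k] for k in c}); return c
def load(f): return dict(np.load('pics/'+f+'.npz'))
def w(c,u,v,z):
    K=c['camera_matrix'];d=np.array([(u-K[0,2])/K[0,0],(v-K[1,2])/K[1,1]]);k=float(c['k1'])
    s=d.copy()
    for _ in range(20): s=d/(1+k*(s@s))
    r=c['R'].T@np.array([*s,1]);o=-c['R'].T@c['t']
    return o+r*(z-o[2])/r[2]
def px(c,X):
    p=c['R']@np.array(X)+c['t'];s=p[:2]/p[2];s=s*(1+float(c['k1'])*(s@s));K=c['camera_matrix']
    return K[0,0]*s[0]+K[0,2],K[1,1]*s[1]+K[1,2]
def big(f,o,x0,y0,x1,y1,s):
    i=cv2.imread('pics/'+f);cv2.imwrite('pics/'+o,cv2.resize(i[y0:y1,x0:x1],None,fx=s,fy=s,interpolation=2))
E
python3 - <<'E'
from h import *
a=shot('scene','s0.png');b=shot('top','t0.png')
for c in(a,b): print(-c['R'].T@c['t'],c['R'][2],c['k1'])
o=env.get_obs();print({k:np.round(v,3) for k,v in o.items()})
big('t0.png','t0b.png',0,0,512,384,1.56);big('s0.png','s0b.png',0,0,512,384,1.56)
E
```

```text
pics
[0.93669035 0.59880509 0.95144684] [-0.40357599 -0.54829239 -0.73246288] -0.09629413714117521
[ 0.3100979  -0.00464326  1.44956588] [ 0.13348387 -0.00439115 -0.99104126] -0.08290056820702416
{'time_s': np.float64(0.1), 'qpos': array([73.462, 18.434, -4.014, 83.169,  1.295, 78.541, -3.261]), 'joint_velocities': array([ 0.019, -0.051,  0.09 , -0.09 , -0.021, -0.012, -0.087]), 'effort': array([-0.0000e+00, -4.9257e+01, -4.0600e-01, -3.1340e+01, -6.4000e-02,
        4.0000e-02,  0.0000e+00]), 'tool_pos': array([ 0.194, -0.62 ,  0.404]), 'tool_rot': array([-1.79902e+02,  6.00000e-03,  1.73460e+01]), 'force': array([-0.473, -0.139,  0.732]), 'wrist_torque': array([-0.004, -0.008,  0.041]), 'grasp_force': np.float64(0.0), 'grip_width': np.float64(0.087)}
```

View pics/t0b.png

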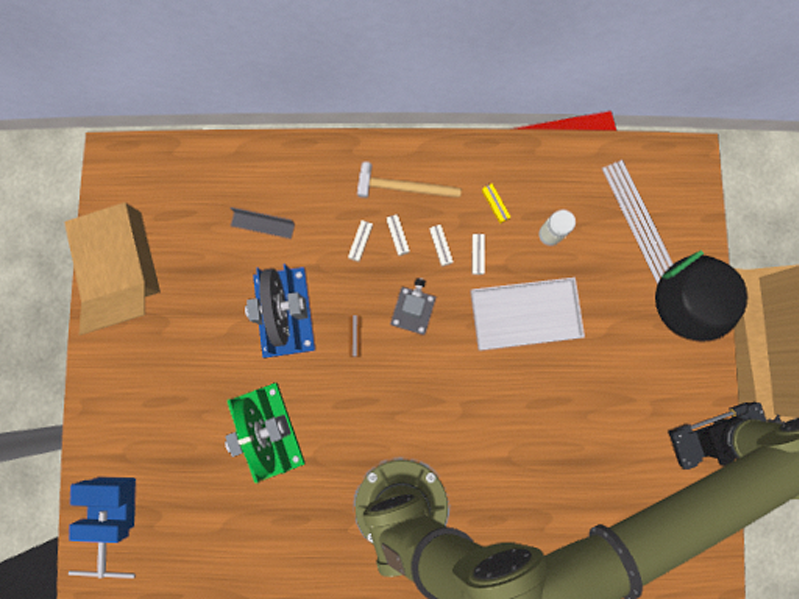

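View pics/s0b.png

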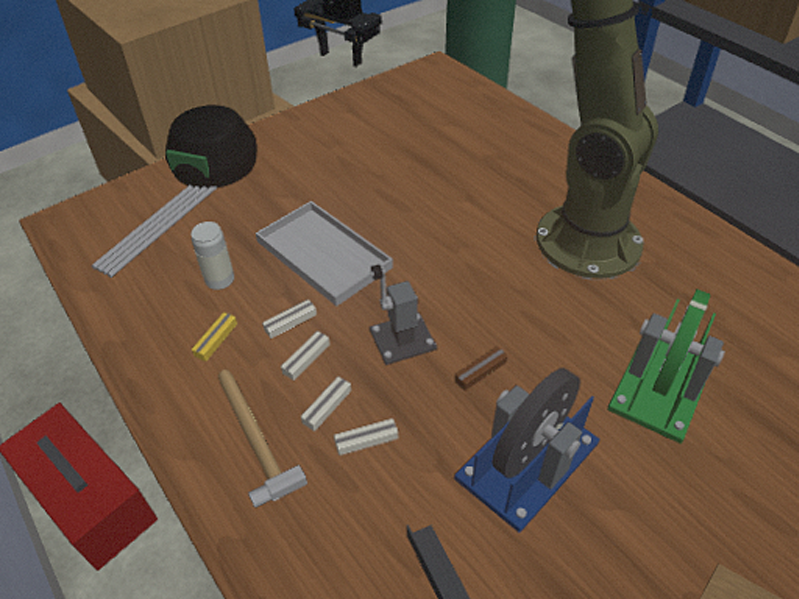

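Top view (enlarged px): four white bars at (360,241), (398,235), (441,244) and (478,253). Look-alikes to avoid are the yellow bar (496,202), the brown bar (355,336) and the green rotator (262,430). The real rotator is blue at (280,310), the switch is at (413,310) and the tray at (528,313). One close crop to check the choice.

```bash
python3 - <<'E'
from h import *
big('t0.png','t0c.png',150,115,385,235,3.4)
E
```

```text
(no output)
```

View pics/t0c.png

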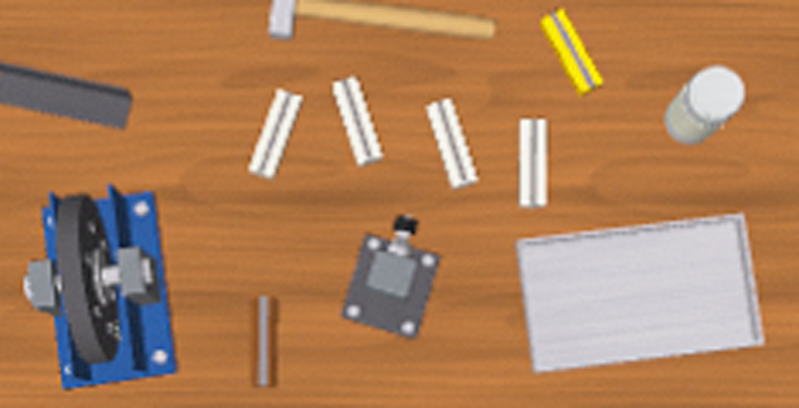

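```bash
python3 - <<'E'
from h import *
c=load('t0')
W=lambda p,z: w(c,150+p[0]/3.4-.35,115+p[1]/3.4-.35,z)
for n,a,b in [('A',(289,92),(261,173)),('B',(346,79),(370,161)),('C',(439,101),(465,184)),('D',(533,119),(533,206))]:
    P,Q=W(a,.022),W(b,.022);d=P-Q;print(n,(P+Q)/2,np.hypot(*d[:2]),np.degrees(np.arctan2(d[1],d[0])))
for n,z,ps in [('sw',.008,[(366,233),(440,247),(417,337),(342,318)]),('tray',.025,[(517,240),(742,214),(763,343),(534,372)]),('rot',.012,[(43,207),(155,193),(177,372),(64,388)]),('roller',.19,[(405,225)]),('hous',.128,[(376,248),(418,255),(408,297),(367,288)])]:
    q=np.array([W(p,z)for p in ps]);print(n,q.mean(0)[:2])
    if len(q)>1:
        d=(q[0]+q[1]-q[2]-q[3])/2;e=(q[0]+q[3]-q[1]-q[2])/2
        print(np.hypot(*d[:2]),np.degrees(np.arctan2(d[1],d[0])),np.hypot(*e[:2]),np.degrees(np.arctan2(e[1],e[0])))
E
```

```text
A [0.64822228 0.10340068 0.022     ] 0.09982160673410667 -18.049012289881908
B [0.66294154 0.00862256 0.022     ] 0.10024786937392716 16.038951609714182
C [ 0.63673025 -0.0988692   0.022     ] 0.10120562587654638 16.58709111615531
D [ 0.61363567 -0.19133903  0.022     ] 0.10138146487247979 -1.0277412388363538
sw [ 0.47583341 -0.02949798]
0.10358633284549307 -15.028295052872869 0.08666571280667221 77.48065518796376
tray [ 0.46460879 -0.30912393]
0.14899691050391733 6.816756253565918 0.2606798504933976 96.84691193293675
rot [0.46864417 0.29036236]
0.20773760111557335 8.342884716278595 0.12925489340943044 97.69238071878078
roller [ 0.51375667 -0.04015221]
hous [ 0.47420218 -0.02846154]
0.04421365593002091 -13.041763705721047 0.044056798970422445 79.04802494956789
```

```bash
cat >> h.py <<'E'
def to(x,y,z,yaw):  # z of TCP; tool down
    o=env.get_obs();R=Ro.from_euler('xyz',o['tool_rot'],degrees=True)
    d=R.inv().apply(np.array([x,y,z])-o['tool_pos'])*100
    r=(R.inv()*Ro.from_euler('xyz',[180,0,yaw],degrees=True)).as_rotvec(degrees=True)
    print('t',round(float(o['time_s']),1),'xyz',np.round(d,2),'twist',np.round(r,1),'F',np.round(o['force'],1),'w',round(float(o['grip_width']),4),'q',np.round(o['qpos']),flush=True)
E
python3 -c "
from h import *
to(.505,-.081,.43,77)"
```

```text
t 0.1 xyz [ 45.79 -42.2   -2.55] twist [ -0.1  -0.  -59.7] F [-0.5 -0.1  0.7] w 0.0871 q [73. 18. -4. 83.  1. 79. -3.]
```

{"fn": "servo_tool", "kwargs": {"plan": [{"xyz": [3,-2.8,-2.5],"twist": [0,0,-7],"jaw": 0.5},{"xyz": [6,-5.6,-2.5],"twist": [0,0,-14],"jaw": 1},{"xyz": [9,-8.4,-2.5],"twist": [0,0,-21],"jaw": 1},{"xyz": [12,-11.2,-2.5],"twist": [0,0,-28],"jaw": 1},{"xyz": [15,-14,-2.5],"twist": [0,0,-35],"jaw": 1},{"xyz": [18,-16.8,-2.5],"twist": [0,0,-42],"jaw": 1},{"xyz": [21,-19.6,-2.5],"twist": [0,0,-49],"jaw": 1},{"xyz": [24,-22.4,-2.5],"twist": [0,0,-56],"jaw": 1},{"xyz": [27,-25.2,-2.5],"twist": [0,0,-59.7],"jaw": 1},{"xyz": [30,-28,-2.5],"twist": [0,0,-59.7],"jaw": 1}], "newtons": 20}}

```text
time_s: 0.93
tool_pos: [0.3971, -0.2616, 0.4295]
tool_rot: [-180.0, 0.0, 77.2]
force: [1.0, 0.3, 0.4]
grip_width: 0.0282
grasp_force: 0.0
```

```bash
python3 -c "
from h import *
to(.505,-.081,.43,77)"
```

```text
t 0.9 xyz [20.    6.53 -0.06] twist [-0.   0.   0.2] F [1.  0.3 0.4] w 0.0282 q [ 57.  -3. -25. 104.  -1.  79.  19.]
```

{"fn": "servo_tool", "kwargs": {"plan": [{"xyz": [4,1.3,0],"twist": [0,0,0],"jaw": 1},{"xyz": [8,2.6,0],"twist": [0,0,0],"jaw": 1},{"xyz": [12,3.9,0],"twist": [0,0,0],"jaw": 1},{"xyz": [16,5.2,0],"twist": [0,0,0],"jaw": 1},{"xyz": [20,6.5,0],"twist": [0,0,0],"jaw": 1},{"xyz": [20,6.5,2],"twist": [0,0,0],"jaw": 1},{"xyz": [20,6.5,5],"twist": [0,0,0],"jaw": 1},{"xyz": [20,6.5,7.7],"twist": [0,0,0],"jaw": 1},{"xyz": [20,6.5,7.7],"twist": [0,0,0],"jaw": 1},{"xyz": [20,6.5,7.7],"twist": [0,0,0],"jaw": 1}]}}

```text
time_s: 1.77
tool_pos: [0.5042, -0.0834, 0.3517]
tool_rot: [-179.8, -0.0, 77.1]
force: [0.6, 0.0, 1.3]
grip_width: 0.0002
grasp_force: 0.0
```

```bash
python3 - <<'E'
from h import *
to(.505,-.081,.352,77)
shot('scene','s1.png')
big('s1.png','s1b.png',190,120,330,250,5)
E
```

```text
t 1.8 xyz [ 0.25  0.02 -0.03] twist [-0.2 -0.   0.1] F [0.6 0.  1.3] w 0.0002 q [ 43.   6. -39. 105.   4.  70. -10.]
```

View pics/s1b.png

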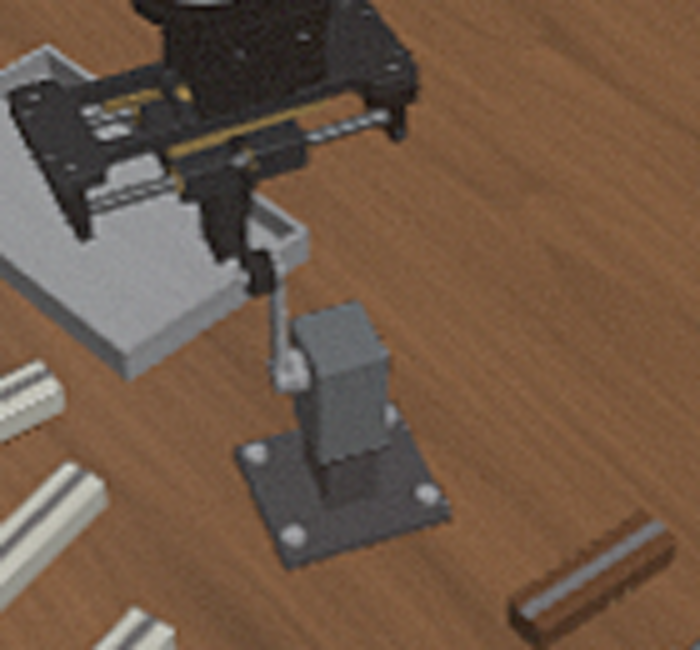

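{"fn": "servo_tool", "kwargs": {"plan": [{"xyz": [0,0,1],"twist": [0,0,0],"jaw": 1},{"xyz": [1.5,0,1],"twist": [0,0,0],"jaw": 1},{"xyz": [3,0,1],"twist": [0,0,0],"jaw": 1},{"xyz": [4,0,1],"twist": [0,0,0],"jaw": 1},{"xyz": [5,0,1],"twist": [0,0,0],"jaw": 1},{"xyz": [6,0,1],"twist": [0,0,0],"jaw": 1},{"xyz": [7,0,1],"twist": [0,0,0],"jaw": 1},{"xyz": [7.2,0,1],"twist": [0,0,0],"jaw": 1},{"xyz": [7.2,0,1],"twist": [0,0,0],"jaw": 1},{"xyz": [7.2,0,1],"twist": [0,0,0],"jaw": 1}]}}

```text
time_s: 2.65
tool_pos: [0.522, -0.0174, 0.3425]
tool_rot: [179.7, 0.3, 76.8]
force: [4.9, -9.4, -7.6]
grip_width: 0.0005
grasp_force: 8.7
```

```bash
python3 - <<'E'
from h import *
to(.505,-.081,.352,77)
shot('scene','s2.png')
big('s2.png','s2b.png',190,120,330,250,5)
E
```

```text
t 2.6 xyz [-6.59 -0.2  -0.91] twist [ 0.3  0.3 -0.2] F [ 4.9 -9.4 -7.6] w 0.0005 q [ 38.   8. -42. 105.   6.  69. -19.]
```

View pics/s2b.png

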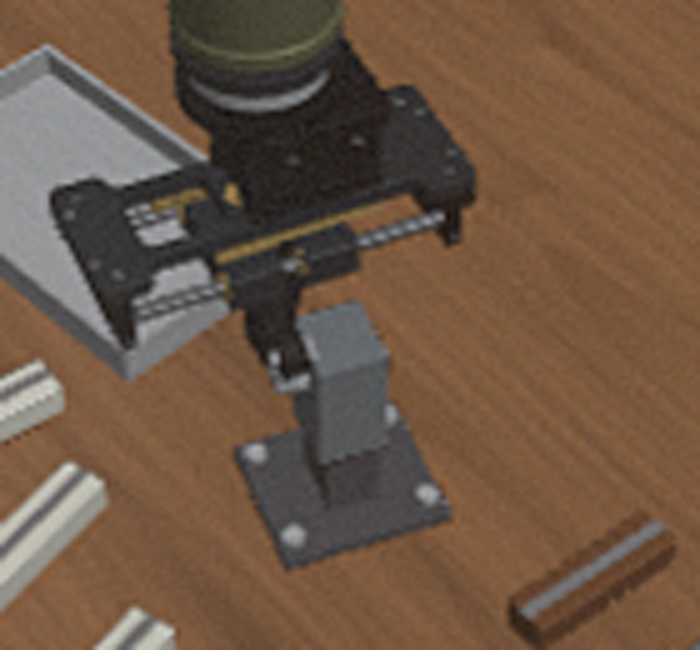

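```bash
python3 - <<'E'
from h import *
c=load('s2');f=lambda X:(np.array(px(c,X))-[190,120])*5
O=np.array([.475,-.029,0]);R=Ro.from_euler('z',-13,degrees=True)
for a in (0,.5,.7,.9): print(a,f(O+R.apply([.040,.08*np.sin(a),.11+.08*np.cos(a)])))
print('tip',f([.522,-.0174,.1605]))
E
```

```text
0 [254.36947476 271.62967239]
0.5 [285.42461889 335.54220789]
0.7 [296.63309558 365.7823774 ]
0.9 [306.30130479 396.58790936]
tip [267.7829942  342.76814215]
```

{"fn": "servo_tool", "kwargs": {"plan": [{"xyz": [-2,0,0],"twist": [0,0,0],"jaw": 1},{"xyz": [-4,0,0],"twist": [0,0,0],"jaw": 1},{"xyz": [-6,0,0],"twist": [0,0,0],"jaw": 1},{"xyz": [-9,0,0],"twist": [0,0,0],"jaw": 1},{"xyz": [-9,0,-3],"twist": [0,0,0],"jaw": 0.5},{"xyz": [-9,0,-6],"twist": [0,0,0],"jaw": 0.35},{"xyz": [-9,0,-9],"twist": [0,0,0],"jaw": 0.35},{"xyz": [-9,0,-9],"twist": [0,0,0],"jaw": 0.35}]}}

```text
time_s: 3.37
tool_pos: [0.5024, -0.1006, 0.4394]
tool_rot: [179.4, 0.0, 77.0]
force: [1.4, 0.8, 0.4]
grip_width: 0.0195
grasp_force: 0.0
```

```bash
python3 - <<'E'
from h import *
to(.6136,-.1913,.33,-1)
shot('scene','s3.png')
i=cv2.imread('pics/s3.png')[150:200,225:275]; cv2.imwrite('pics/s3b.png',cv2.resize(i,None,fx=6,fy=6))
E
```

```text
t 3.4 xyz [-6.34 12.75 11.08] twist [ 0.5 -0.4 78. ] F [1.4 0.8 0.4] w 0.0195 q [ 46.   2. -38.  98.   1.  79.  -6.]
```

View pics/s3b.png

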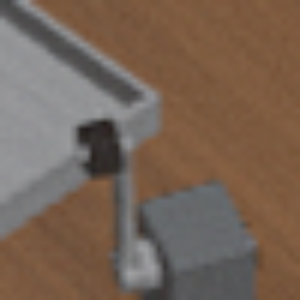

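{"fn": "servo_tool", "kwargs": {"plan": [{"xyz": [-1.5,2,0],"twist": [0,0,7],"jaw": 0.35},{"xyz": [-2.5,5,0],"twist": [0,0,14],"jaw": 0.35},{"xyz": [-4,8,0],"twist": [0,0,21],"jaw": 0.35},{"xyz": [-5,11,2],"twist": [0,0,28],"jaw": 0.35},{"xyz": [-6.3,12.7,4],"twist": [0,0,35],"jaw": 0.35},{"xyz": [-6.3,12.7,6],"twist": [0,0,42],"jaw": 0.35},{"xyz": [-6.3,12.7,8],"twist": [0,0,49],"jaw": 0.35},{"xyz": [-6.3,12.7,10],"twist": [0,0,56],"jaw": 0.35},{"xyz": [-6.3,12.7,11],"twist": [0,0,63],"jaw": 0.35},{"xyz": [-6.3,12.7,11],"twist": [0,0,70],"jaw": 0.35}]}}

```text
time_s: 4.25
tool_pos: [0.6092, -0.1903, 0.318]
tool_rot: [-179.8, 0.4, 6.7]
force: [-0.1, -0.3, -0.1]
grip_width: 0.0567
grasp_force: 0.0
```

```bash
python3 - <<'E'
from h import *
to(.6136,-.1913,.187,-1)
c=shot('wrist','w1.png'); big('w1.png','w1b.png',0,0,512,384,1.3)
for p in [(.6136,-.1913,.022),(.6636,-.1913,.022),(.5636,-.1913,.022)]: print(px(c,p))
E
```

```text
t 4.2 xyz [ 0.51  0.2  13.09] twist [-0.2  0.4  7.7] F [-0.1 -0.3 -0.1] w 0.0567 q [ 36.  22. -26.  90.  10.  70. -76.]
(np.float64(255.30128919301228), np.float64(184.1324065906822))
(np.float64(261.3484470220657), np.float64(136.8539119617826))
(np.float64(249.8499986546485), np.float64(226.66678727173533))
```

View pics/w1b.png

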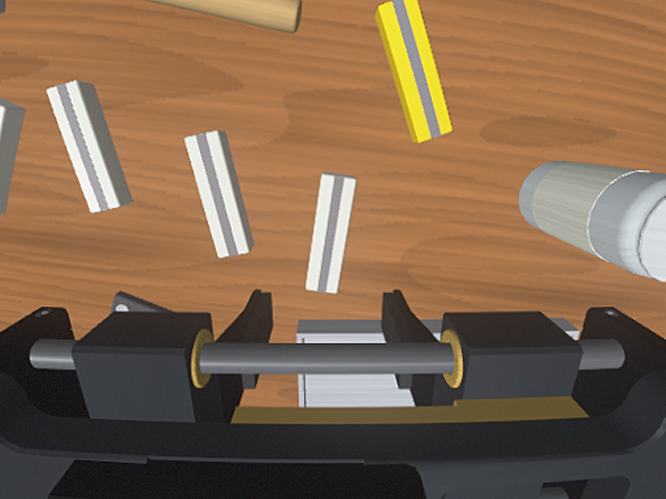

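{"fn": "servo_tool", "kwargs": {"plan": [{"xyz": [0.5,0.2,2],"twist": [0,0,7],"jaw": 0.35},{"xyz": [0.5,0.2,5],"twist": [0,0,7.7],"jaw": 0.35},{"xyz": [0.5,0.2,8],"twist": [0,0,7.7],"jaw": 0.35},{"xyz": [0.5,0.2,11],"twist": [0,0,7.7],"jaw": 0.35},{"xyz": [0.5,0.2,12.5],"twist": [0,0,7.7],"jaw": 0.35},{"xyz": [0.5,0.2,13.1],"twist": [0,0,7.7],"jaw": 0.35},{"xyz": [0.5,0.2,13.1],"twist": [0,0,7.7],"jaw": 0.5},{"xyz": [0.5,0.2,13.1],"twist": [0,0,7.7],"jaw": 0.9},{"xyz": [0.5,0.2,13.1],"twist": [0,0,7.7],"jaw": 0.9},{"xyz": [0.5,0.2,13.1],"twist": [0,0,7.7],"jaw": 0.9}], "newtons": 18}}

```text
time_s: 5.13
tool_pos: [0.6165, -0.1923, 0.1936]
tool_rot: [179.9, -0.2, -0.6]
force: [-0.2, -0.7, -0.7]
grip_width: 0.0377
grasp_force: 0.0
```

```bash
python3 - <<'E'
from h import *
to(.6136,-.1913,.187,-1)
T=np.array([.4645,-.309])
for s in (-.08,-.027,.027,.08):
    p=T+s*np.array([-np.sin(np.radians(7)),np.cos(np.radians(7))]);print(s,p)
to(.4742,-.3884,.25,7)
E
```

```text
t 5.1 xyz [-0.29 -0.1   0.66] twist [ 0.1 -0.2  0.4] F [-0.2 -0.7 -0.7] w 0.0377 q [ 33.  30. -24.  95.  14.  58. -85.]
-0.08 [ 0.47424955 -0.38840369]
-0.027 [ 0.46779047 -0.33579875]
0.027 [ 0.46120953 -0.28220125]
0.08 [ 0.45475045 -0.22959631]
t 5.1 xyz [-14.    19.77  -5.66] twist [ 0.1 -0.2 -7.6] F [-0.2 -0.7 -0.7] w 0.0377 q [ 33.  30. -24.  95.  14.  58. -85.]
```

{"fn": "servo_tool", "kwargs": {"plan": [{"xyz": [0,0,0],"twist": [0,0,0],"jaw": 0.9},{"xyz": [0,0,0],"twist": [0,0,0],"jaw": 0.9},{"xyz": [0,0,0],"twist": [0,0,0],"jaw": 0.9},{"xyz": [0,0,0],"twist": [0,0,0],"jaw": 0.9},{"xyz": [0,0,0],"twist": [0,0,0],"jaw": 0.9}]}}

```text
time_s: 5.55
tool_pos: [0.6162, -0.1921, 0.1931]
tool_rot: [180.0, -0.1, -0.6]
force: [-1.0, 1.8, 6.8]
grip_width: 0.0277
grasp_force: 18.0
```

{"fn": "servo_tool", "kwargs": {"plan": [{"xyz": [0,0,-2],"twist": [0,0,0],"jaw": 0.9},{"xyz": [0,0,-5],"twist": [0,0,0],"jaw": 0.9},{"xyz": [-2.5,3.5,-8],"twist": [0,0,-3],"jaw": 0.9},{"xyz": [-5,7,-8],"twist": [0,0,-7.6],"jaw": 0.9},{"xyz": [-7.5,10.5,-8],"twist": [0,0,-7.6],"jaw": 0.9},{"xyz": [-10,14,-8],"twist": [0,0,-7.6],"jaw": 0.9},{"xyz": [-12,17,-8],"twist": [0,0,-7.6],"jaw": 0.9},{"xyz": [-14.1,19.7,-8],"twist": [0,0,-7.6],"jaw": 0.9},{"xyz": [-14.1,19.7,-8],"twist": [0,0,-7.6],"jaw": 0.9},{"xyz": [-14.1,19.7,-8],"twist": [0,0,-7.6],"jaw": 0.9}]}}

```text
time_s: 6.38
tool_pos: [0.4691, -0.3912, 0.271]
tool_rot: [180.0, 0.1, 6.5]
force: [0.1, -0.2, -3.1]
grip_width: 0.0277
grasp_force: 18.0
```

{"fn": "servo_tool", "kwargs": {"plan": [{"xyz": [0,0,0],"twist": [0,0,0],"jaw": 0.9},{"xyz": [0,0,0],"twist": [0,0,0],"jaw": 0.9}]}}

```text
time_s: 6.55
tool_pos: [0.4734, -0.386, 0.2715]
tool_rot: [-179.9, -0.0, 7.1]
force: [0.2, -0.6, -1.8]
grip_width: 0.0278
grasp_force: 18.0
```

```bash
python3 - <<'E'
from h import *
to(.4742,-.3884,.198,7)
c=shot('scene','s4.png'); big('s4.png','s4b.png',120,80,320,230,4)
E
```

```text
t 6.5 xyz [0.05 0.26 7.34] twist [-0.1 -0.   0.1] F [ 0.2 -0.6 -1.8] w 0.0278 q [ 55.  21. -22.  97.   8.  64. -52.]
```

View pics/s4b.png

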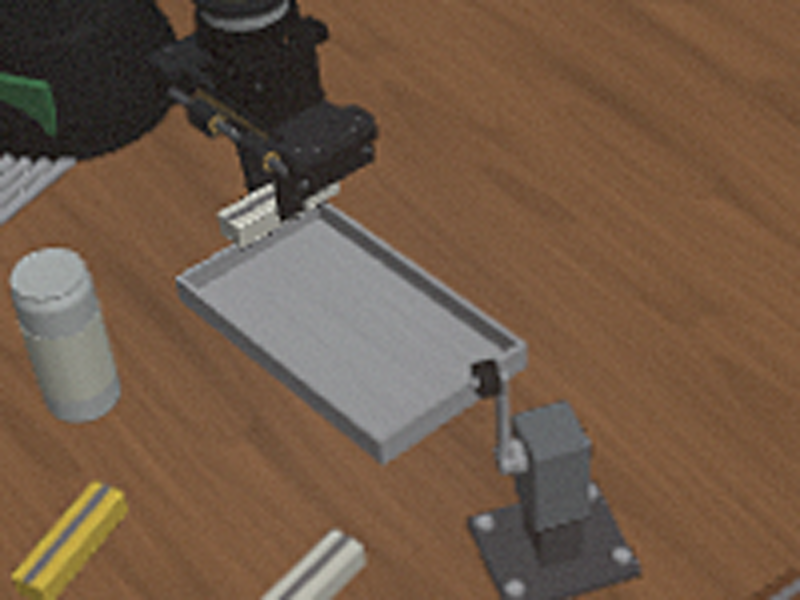

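{"fn": "servo_tool", "kwargs": {"plan": [{"xyz": [0,0,2.5],"twist": [0,0,0],"jaw": 0.9},{"xyz": [0,0,5],"twist": [0,0,0],"jaw": 0.9},{"xyz": [0,0,6.5],"twist": [0,0,0],"jaw": 0.9},{"xyz": [0,0,7],"twist": [0,0,0],"jaw": 0.9},{"xyz": [0,0,7.2],"twist": [0,0,0],"jaw": 0.9},{"xyz": [0,0,7.2],"twist": [0,0,0],"jaw": 0.9},{"xyz": [0,0,7.2],"twist": [0,0,0],"jaw": 0.54},{"xyz": [0,0,7.2],"twist": [0,0,0],"jaw": 0.54},{"xyz": [0,0,7.2],"twist": [0,0,0],"jaw": 0.54}]}}

```text
time_s: 7.35
tool_pos: [0.4731, -0.388, 0.2014]
tool_rot: [179.9, -0.1, 7.0]
force: [-0.3, -0.7, -0.9]
grip_width: 0.0376
grasp_force: 0.0
```

{"fn": "servo_tool", "kwargs": {"plan": [{"xyz": [0,0,-2],"twist": [0,0,0],"jaw": 0.54},{"xyz": [0,0,-5],"twist": [0,0,0],"jaw": 0.5},{"xyz": [0,0,-8],"twist": [0,0,0],"jaw": 0.35},{"xyz": [0,0,-10],"twist": [0,0,0],"jaw": 0.35},{"xyz": [0,0,-10],"twist": [0,0,0],"jaw": 0.35},{"xyz": [0,0,-10],"twist": [0,0,0],"jaw": 0.35}]}}

```text
time_s: 7.85
tool_pos: [0.4729, -0.3879, 0.3022]
tool_rot: [179.8, -0.2, 6.9]
force: [0.2, 0.2, -0.4]
grip_width: 0.0553
grasp_force: 0.0
```

```bash
python3 - <<'E'
from h import *
c=shot('top','t1.png')
i=c['img'][115:175,215:325].astype(int)
m=((i.min(2)>150)&(i.max(2)-i.min(2)<40)).astype(np.uint8)
n,l,s,ce=cv2.connectedComponentsWithStats(m)
m=cv2.morphologyEx(m,cv2.MORPH_CLOSE,np.ones((3,3)))
cs,_=cv2.findContours(m,0,1)
for k in cs:
    if cv2.contourArea(k)>60:
        (x,y),wh,a=cv2.minAreaRect(k);P=w(c,x+215,y+115,.018);print(np.round(P,4),wh,a)
to(.6367,-.0989,.28,16.6)
E
```

```text
[ 0.6369 -0.0985  0.018 ] (25.545976638793945, 7.578471660614014) 72.47442626953125
[0.6475 0.1042 0.018 ] (7.432911396026611, 25.118114471435547) 19.98310661315918
[0.6628 0.0101 0.018 ] (25.298221588134766, 7.273238658905029) 71.56504821777344
t 7.9 xyz [ 19.8  -26.67   2.02] twist [ 0.1 -0.  -9.7] F [ 0.1  0.7 -0.5] w 0.0558 q [ 55.  19. -22.  96.   8.  67. -52.]
```

{"fn": "servo_tool", "kwargs": {"plan": [{"xyz": [2.8,-3,0],"twist": [0,0,-3],"jaw": 0.35},{"xyz": [5.2,-6.3,0],"twist": [0,0,-6],"jaw": 0.35},{"xyz": [7.5,-9.7,0],"twist": [0,0,-9.7],"jaw": 0.35},{"xyz": [10,-13,0],"twist": [0,0,-9.7],"jaw": 0.35},{"xyz": [12.5,-16.5,0],"twist": [0,0,-9.7],"jaw": 0.35},{"xyz": [15,-20,0],"twist": [0,0,-9.7],"jaw": 0.35},{"xyz": [17.5,-23.5,0],"twist": [0,0,-9.7],"jaw": 0.35},{"xyz": [19.8,-26.7,1],"twist": [0,0,-9.7],"jaw": 0.35},{"xyz": [19.8,-26.7,4],"twist": [0,0,-9.7],"jaw": 0.35},{"xyz": [19.8,-26.7,4],"twist": [0,0,-9.7],"jaw": 0.35}]}}

```text
time_s: 8.73
tool_pos: [0.6352, -0.0935, 0.2533]
tool_rot: [-179.6, 0.4, 17.1]
force: [-2.1, -0.1, -2.3]
grip_width: 0.0567
grasp_force: 0.0
```

{"fn": "servo_tool", "kwargs": {"plan": [{"xyz": [0,0,0],"twist": [0,0,0],"jaw": 0.35},{"xyz": [0,0,0],"twist": [0,0,0],"jaw": 0.35},{"xyz": [0,0,0],"twist": [0,0,0],"jaw": 0.35}]}}

```text
time_s: 8.98
tool_pos: [0.6367, -0.1003, 0.2606]
tool_rot: [179.9, -0.0, 16.5]
force: [-0.5, 0.5, 0.1]
grip_width: 0.0568
grasp_force: 0.0
```

```bash
cat >> h.py <<'E'
def bars(c,u0=215,v0=115,u1=325,v1=175):
    i=c['img'][v0:v1,u0:u1].astype(int)
    m=((i.min(2)>150)&(i.max(2)-i.min(2)<40)).astype(np.uint8)
    m=cv2.morphologyEx(m,cv2.MORPH_CLOSE,np.ones((3,3)))
    for k in cv2.findContours(m,0,1)[0]:
        if cv2.contourArea(k)>60:
            b=cv2.boxPoints(cv2.minAreaRect(k));e=b[1]-b[0],b[2]-b[1];j=np.argmax([np.hypot(*t) for t in e])
            f=b.mean(0);P,Q=[w(c,*(f+s*e[j]/2+[u0,v0]),.02) for s in(1,-1)];d=P-Q
            print('bar',np.round((P+Q)/2,4),'L',round(float(np.hypot(*d[:2])),3),'ang',round(float((np.degrees(np.arctan2(d[1],d[0]))+90)%180-90),1))
E
python3 - <<'E'
from h import *
to(.6367,-.0987,.189,16.8)
E
```

```text
t 9.0 xyz [ 0.04 -0.17  7.16] twist [ 0.1 -0.  -0.3] F [-0.5  0.5  0.1] w 0.0568 q [ 30.  27. -30.  92.  14.  65. -77.]
```

{"fn": "servo_tool", "kwargs": {"plan": [{"xyz": [0,-0.1,2.5],"twist": [0,0,0],"jaw": 0.35},{"xyz": [0,-0.1,5],"twist": [0,0,0],"jaw": 0.35},{"xyz": [0,-0.1,6.6],"twist": [0,0,0],"jaw": 0.35},{"xyz": [0,-0.1,7.2],"twist": [0,0,0],"jaw": 0.35},{"xyz": [0,-0.1,7.2],"twist": [0,0,0],"jaw": 0.5},{"xyz": [0,-0.1,7.2],"twist": [0,0,0],"jaw": 0.9},{"xyz": [0,-0.1,7.2],"twist": [0,0,0],"jaw": 0.9},{"xyz": [0,-0.1,7.2],"twist": [0,0,0],"jaw": 0.9},{"xyz": [0,-0.1,7.2],"twist": [0,0,0],"jaw": 0.9},{"xyz": [0,-0.1,7.2],"twist": [0,0,0],"jaw": 0.9}]}}

```text
time_s: 9.82
tool_pos: [0.6369, -0.0977, 0.1889]
tool_rot: [179.9, -0.1, 16.7]
force: [0.8, 0.1, 2.7]
grip_width: 0.0281
grasp_force: 18.0
```

{"fn": "servo_tool", "kwargs": {"plan": [{"xyz": [0,0,0],"twist": [0,0,0],"jaw": 0.9},{"xyz": [0,0,0],"twist": [0,0,0],"jaw": 0.9},{"xyz": [0,0,0],"twist": [0,0,0],"jaw": 0.9}]}}

```text
time_s: 10.07
tool_pos: [0.6369, -0.0977, 0.1889]
tool_rot: [179.9, -0.1, 16.6]
force: [-0.6, -0.6, 5.6]
grip_width: 0.0283
grasp_force: 18.0
```

```bash
python3 - <<'E'
from h import *
to(.4678,-.334,.28,7)
E
```

```text
t 10.1 xyz [-22.96  17.8   -9.12] twist [ 0.1 -0.1  9.6] F [-0.6 -0.6  5.6] w 0.0283 q [ 29.  31. -29.  95.  17.  58. -79.]
```

{"fn": "servo_tool", "kwargs": {"plan": [{"xyz": [0,0,-3],"twist": [0,0,0],"jaw": 0.9},{"xyz": [0,0,-6],"twist": [0,0,0],"jaw": 0.9},{"xyz": [-3,2.3,-9],"twist": [0,0,3],"jaw": 0.9},{"xyz": [-6,4.6,-9],"twist": [0,0,6],"jaw": 0.9},{"xyz": [-9,7,-9],"twist": [0,0,9.6],"jaw": 0.9},{"xyz": [-12,9.3,-9],"twist": [0,0,9.6],"jaw": 0.9},{"xyz": [-15,11.6,-9],"twist": [0,0,9.6],"jaw": 0.9},{"xyz": [-18,14,-9],"twist": [0,0,9.6],"jaw": 0.9},{"xyz": [-20.5,16,-9],"twist": [0,0,9.6],"jaw": 0.9},{"xyz": [-23,17.8,-9],"twist": [0,0,9.6],"jaw": 0.9}]}}

```text
time_s: 10.9
tool_pos: [0.4651, -0.3357, 0.2771]
tool_rot: [-180.0, 0.1, 7.0]
force: [-0.6, -0.1, -2.5]
grip_width: 0.0278
grasp_force: 18.0
```

{"fn": "servo_tool", "kwargs": {"plan": [{"xyz": [0,0,0],"twist": [0,0,0],"jaw": 0.9},{"xyz": [0,0,0],"twist": [0,0,0],"jaw": 0.9},{"xyz": [0,0,0],"twist": [0,0,0],"jaw": 0.9}]}}

```text
time_s: 11.15
tool_pos: [0.4671, -0.3334, 0.2772]
tool_rot: [-179.9, 0.0, 7.0]
force: [0.9, 0.9, -1.8]
grip_width: 0.0277
grasp_force: 18.0
```

```bash
python3 - <<'E'
from h import *
to(.4678,-.334,.194,7)
c=shot('scene','s5.png'); big('s5.png','s5b.png',120,80,320,230,4)
E
```

```text
t 11.2 xyz [0.07 0.08 8.32] twist [-0.1  0.   0. ] F [ 0.9  0.9 -1.8] w 0.0277 q [ 53.  16. -23. 102.   7.  63. -56.]
```

View pics/s5b.png

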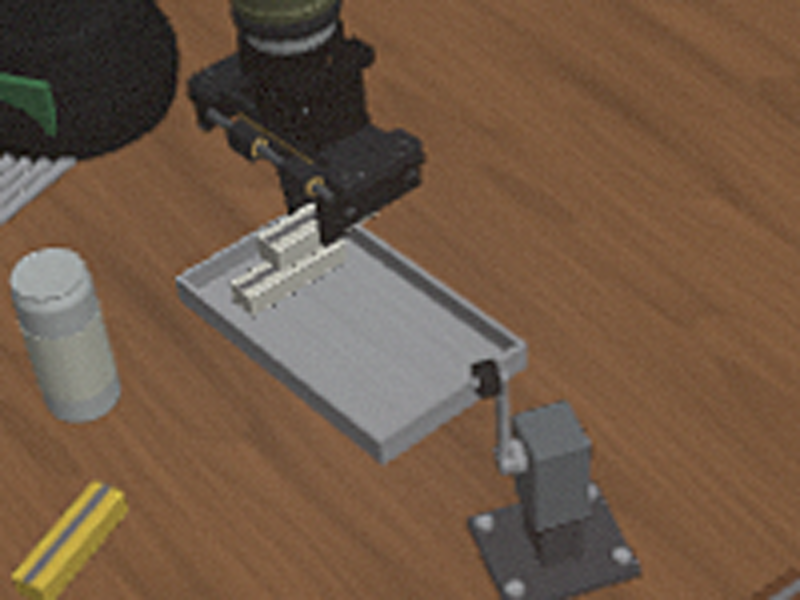

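```bash
python3 - <<'E'
from h import *
c=load('s5')
for p in [(.4731,-.388,.027),(.4235,-.394,.027),(.5227,-.382,.027),(.468,-.334,.107)]: print((np.array(px(c,p))-[120,80])*4)
E
```

```text
[281.63064082 258.66981255]
[328.89319013 230.50390461]
[232.8767316  287.79543045]
[310.81112704 213.47326573]
```

{"fn": "servo_tool", "kwargs": {"plan": [{"xyz": [0,0,3],"twist": [0,0,0],"jaw": 0.9},{"xyz": [0,0,6],"twist": [0,0,0],"jaw": 0.9},{"xyz": [0,0,7.5],"twist": [0,0,0],"jaw": 0.9},{"xyz": [0,0,8],"twist": [0,0,0],"jaw": 0.9},{"xyz": [0,0,8.2],"twist": [0,0,0],"jaw": 0.9},{"xyz": [0,0,8.2],"twist": [0,0,0],"jaw": 0.9},{"xyz": [0,0,8.2],"twist": [0,0,0],"jaw": 0.9},{"xyz": [0,0,8.2],"twist": [0,0,0],"jaw": 0.54},{"xyz": [0,0,8.2],"twist": [0,0,0],"jaw": 0.54},{"xyz": [0,0,8.2],"twist": [0,0,0],"jaw": 0.54}]}}

```text
time_s: 12.03
tool_pos: [0.4675, -0.3344, 0.197]
tool_rot: [179.9, -0.1, 7.0]
force: [-0.6, 1.2, -0.3]
grip_width: 0.0378
grasp_force: 0.0
```

{"fn": "servo_tool", "kwargs": {"plan": [{"xyz": [0,0,-2],"twist": [0,0,0],"jaw": 0.54},{"xyz": [0,0,-5],"twist": [0,0,0],"jaw": 0.5},{"xyz": [0,0,-8],"twist": [0,0,0],"jaw": 0.35},{"xyz": [0,0,-11],"twist": [0,0,0],"jaw": 0.35},{"xyz": [0,0,-11],"twist": [0,0,0],"jaw": 0.35},{"xyz": [0,0,-11],"twist": [0,0,0],"jaw": 0.35}]}}

```text
time_s: 12.53
tool_pos: [0.4678, -0.3345, 0.3088]
tool_rot: [179.7, -0.2, 7.0]
force: [0.3, -0.3, 0.1]
grip_width: 0.0551
grasp_force: 0.0
```

```bash
python3 - <<'E'
from h import *
c=shot('top','t2.png');bars(c)
to(.6628,.009,.26,17)
E
```

```text
bar [0.6473 0.104  0.02  ] L 0.1 ang -19.0
bar [ 0.6761 -0.0232  0.02  ] L 0.1 ang 17.9
t 12.6 xyz [ 23.62 -31.67   4.65] twist [  0.1  -0.1 -10. ] F [-0.7  0.5 -0.2] w 0.0557 q [ 53.  15. -24. 101.   6.  66. -55.]
```

Bar B has been knocked about 3 cm; using its new position (0.676, −0.023).

{"fn": "servo_tool", "kwargs": {"plan": [{"xyz": [2.6,-3,0],"twist": [0,0,-3],"jaw": 0.35},{"xyz": [5.2,-6,0],"twist": [0,0,-6],"jaw": 0.35},{"xyz": [7.8,-9,0],"twist": [0,0,-10],"jaw": 0.35},{"xyz": [10.5,-12.2,0],"twist": [0,0,-10.5],"jaw": 0.35},{"xyz": [13.2,-15.3,0],"twist": [0,0,-10.5],"jaw": 0.35},{"xyz": [16,-18.5,0],"twist": [0,0,-10.5],"jaw": 0.35},{"xyz": [18.8,-21.7,0],"twist": [0,0,-10.5],"jaw": 0.35},{"xyz": [21.6,-25,0],"twist": [0,0,-10.5],"jaw": 0.35},{"xyz": [24.5,-28.3,2],"twist": [0,0,-10.5],"jaw": 0.35},{"xyz": [24.5,-28.3,4.6],"twist": [0,0,-10.5],"jaw": 0.35}]}}

```text
time_s: 13.42
tool_pos: [0.6785, -0.0143, 0.2618]
tool_rot: [-179.8, -0.5, 18.0]
force: [0.2, 0.8, -0.5]
grip_width: 0.0567
grasp_force: 0.0
```

{"fn": "servo_tool", "kwargs": {"plan": [{"xyz": [0,0,0],"twist": [0,0,0],"jaw": 0.35},{"xyz": [0,0,0],"twist": [0,0,0],"jaw": 0.35},{"xyz": [0,0,0],"twist": [0,0,0],"jaw": 0.35}]}}

```text
time_s: 13.67
tool_pos: [0.6751, -0.0246, 0.2592]
tool_rot: [180.0, 0.1, 17.5]
force: [-0.5, -0.9, 0.3]
grip_width: 0.0566
grasp_force: 0.0
```

```bash
python3 - <<'E'
from h import *
to(.676,-.0235,.189,17.5)
E
```

```text
t 13.7 xyz [ 0.13 -0.08  7.02] twist [ 0.   0.1 -0. ] F [-0.5 -0.9  0.3] w 0.0566 q [ 23.  31. -32.  88.  17.  67. -84.]
```

{"fn": "servo_tool", "kwargs": {"plan": [{"xyz": [0.1,0,2.5],"twist": [0,0,0],"jaw": 0.35},{"xyz": [0.1,0,5],"twist": [0,0,0],"jaw": 0.35},{"xyz": [0.1,0,6.6],"twist": [0,0,0],"jaw": 0.35},{"xyz": [0.1,0,7],"twist": [0,0,0],"jaw": 0.35},{"xyz": [0.1,0,7],"twist": [0,0,0],"jaw": 0.5},{"xyz": [0.1,0,7],"twist": [0,0,0],"jaw": 0.9},{"xyz": [0.1,0,7],"twist": [0,0,0],"jaw": 0.9},{"xyz": [0.1,0,7],"twist": [0,0,0],"jaw": 0.9},{"xyz": [0.1,0,7],"twist": [0,0,0],"jaw": 0.9},{"xyz": [0.1,0,7],"twist": [0,0,0],"jaw": 0.9}]}}

```text
time_s: 14.5
tool_pos: [0.6768, -0.0228, 0.1909]
tool_rot: [179.9, -0.1, 17.6]
force: [-0.9, -0.2, 2.4]
grip_width: 0.0277
grasp_force: 18.0
```

{"fn": "servo_tool", "kwargs": {"plan": [{"xyz": [0,0,0],"twist": [0,0,0],"jaw": 0.9},{"xyz": [0,0,0],"twist": [0,0,0],"jaw": 0.9},{"xyz": [0,0,0],"twist": [0,0,0],"jaw": 0.9}]}}

```text
time_s: 14.75
tool_pos: [0.6768, -0.0228, 0.1909]
tool_rot: [179.9, -0.1, 17.5]
force: [-0.5, -1.2, 6.4]
grip_width: 0.0279
grasp_force: 18.0
```

```bash
python3 - <<'E'
from h import *
to(.4612,-.281,.28,7)
E
```

```text
t 14.8 xyz [-28.33  18.12  -8.93] twist [ 0.  -0.1 10.5] F [-0.5 -1.2  6.4] w 0.0279 q [ 22.  35. -30.  90.  19.  60. -86.]
```

{"fn": "servo_tool", "kwargs": {"plan": [{"xyz": [0,0,-3],"twist": [0,0,0],"jaw": 0.9},{"xyz": [0,0.5,-6],"twist": [0,0,0],"jaw": 0.9},{"xyz": [-2.5,3,-9],"twist": [0,0,3],"jaw": 0.9},{"xyz": [-6,5,-9],"twist": [0,0,6],"jaw": 0.9},{"xyz": [-9.5,7,-9],"twist": [0,0,9],"jaw": 0.9},{"xyz": [-13,9.3,-9],"twist": [0,0,10.5],"jaw": 0.9},{"xyz": [-16.5,11.5,-9],"twist": [0,0,10.5],"jaw": 0.9},{"xyz": [-20,13.8,-9],"twist": [0,0,10.5],"jaw": 0.9},{"xyz": [-23.5,16,-9],"twist": [0,0,10.5],"jaw": 0.9},{"xyz": [-26.5,17.5,-9],"twist": [0,0,10.5],"jaw": 0.9}]}}

```text
time_s: 15.58
tool_pos: [0.474, -0.2722, 0.2793]
tool_rot: [180.0, 0.1, 6.9]
force: [-0.7, -0.7, -1.7]
grip_width: 0.0276
grasp_force: 18.0
```

{"fn": "servo_tool", "kwargs": {"plan": [{"xyz": [-1.8,0.3,0],"twist": [0,0,0],"jaw": 0.9},{"xyz": [-1.8,0.3,0],"twist": [0,0,0],"jaw": 0.9},{"xyz": [-1.8,0.3,0],"twist": [0,0,0],"jaw": 0.9},{"xyz": [-1.8,0.3,0],"twist": [0,0,0],"jaw": 0.9}]}}

```text
time_s: 15.92
tool_pos: [0.4596, -0.2738, 0.2797]
tool_rot: [-180.0, -0.0, 7.1]
force: [0.7, 0.5, -1.6]
grip_width: 0.0277
grasp_force: 18.0
```

```bash
python3 - <<'E'
from h import *
to(.4612,-.281,.196,7)
E
```

```text
t 15.9 xyz [0.06 0.73 8.37] twist [-0.  -0.   0.1] F [ 0.7  0.5 -1.6] w 0.0277 q [ 51.  12. -26. 107.   6.  62. -60.]
```

{"fn": "servo_tool", "kwargs": {"plan": [{"xyz": [0.1,0.7,3],"twist": [0,0,0],"jaw": 0.9},{"xyz": [0.1,0.7,6],"twist": [0,0,0],"jaw": 0.9},{"xyz": [0.1,0.7,7.5],"twist": [0,0,0],"jaw": 0.9},{"xyz": [0.1,0.7,8],"twist": [0,0,0],"jaw": 0.9},{"xyz": [0.1,0.7,8.3],"twist": [0,0,0],"jaw": 0.9},{"xyz": [0.1,0.7,8.3],"twist": [0,0,0],"jaw": 0.9},{"xyz": [0.1,0.7,8.3],"twist": [0,0,0],"jaw": 0.9},{"xyz": [0.1,0.7,8.3],"twist": [0,0,0],"jaw": 0.54},{"xyz": [0.1,0.7,8.3],"twist": [0,0,0],"jaw": 0.54},{"xyz": [0.1,0.7,8.3],"twist": [0,0,0],"jaw": 0.54}]}}

```text
time_s: 16.75
tool_pos: [0.4613, -0.2819, 0.1978]
tool_rot: [179.9, -0.1, 7.0]
force: [-0.7, -0.2, 0.2]
grip_width: 0.0373
grasp_force: 0.0
```

{"fn": "servo_tool", "kwargs": {"plan": [{"xyz": [0,0,-2],"twist": [0,0,0],"jaw": 0.54},{"xyz": [0,0,-5],"twist": [0,0,0],"jaw": 0.5},{"xyz": [0,0,-8],"twist": [0,0,0],"jaw": 0.35},{"xyz": [0,0,-11],"twist": [0,0,0],"jaw": 0.35},{"xyz": [0,0,-11],"twist": [0,0,0],"jaw": 0.35},{"xyz": [0,0,-11],"twist": [0,0,0],"jaw": 0.35}]}}

```text
time_s: 17.25
tool_pos: [0.4616, -0.282, 0.3093]
tool_rot: [179.8, -0.2, 7.0]
force: [0.0, -0.4, 1.2]
grip_width: 0.0552
grasp_force: 0.0
```

```bash
python3 - <<'E'
from h import *
c=shot('top','t3.png');bars(c)
to(.6473,.1038,.31,-18.7)
E
```

```text
bar [0.6473 0.104  0.02  ] L 0.1 ang -19.0
t 17.3 xyz [ 23.23 -35.98  -0.29] twist [ 0.1 -0.1 25.7] F [ 0.4  0.1 -0. ] w 0.0557 q [ 52.  11. -26. 105.   5.  65. -58.]
```

{"fn": "servo_tool", "kwargs": {"plan": [{"xyz": [3,-2,-2],"twist": [0,0,2],"jaw": 0.35},{"xyz": [6.5,-4,-3],"twist": [0,0,5],"jaw": 0.35},{"xyz": [10,-6,-3],"twist": [0,0,8],"jaw": 0.35},{"xyz": [13.5,-8,-3],"twist": [0,0,11],"jaw": 0.35},{"xyz": [16.5,-10.5,-3],"twist": [0,0,14],"jaw": 0.35},{"xyz": [18,-14,-3],"twist": [0,0,17],"jaw": 0.35},{"xyz": [19,-17.8,-3],"twist": [0,0,20],"jaw": 0.35},{"xyz": [20,-21.5,-3],"twist": [0,0,23],"jaw": 0.35},{"xyz": [21,-25.3,-3],"twist": [0,0,25.7],"jaw": 0.35},{"xyz": [22,-29,-3],"twist": [0,0,25.7],"jaw": 0.35}]}}

```text
time_s: 18.13
tool_pos: [0.6431, 0.0351, 0.3346]
tool_rot: [179.9, 0.2, -18.8]
force: [0.4, -0.5, -0.3]
grip_width: 0.0567
grasp_force: 0.0
```

{"fn": "servo_tool", "kwargs": {"plan": [{"xyz": [4,-2.2,3],"twist": [0,0,0],"jaw": 0.35},{"xyz": [4.1,-5.8,6],"twist": [0,0,0],"jaw": 0.35},{"xyz": [4.1,-5.8,8],"twist": [0,0,0],"jaw": 0.35},{"xyz": [4.1,-5.8,8],"twist": [0,0,0],"jaw": 0.35},{"xyz": [4.1,-5.8,8],"twist": [0,0,0],"jaw": 0.35},{"xyz": [4.1,-5.8,8],"twist": [0,0,0],"jaw": 0.35}]}}

```text
time_s: 18.63
tool_pos: [0.7009, 0.0741, 0.2565]
tool_rot: [179.9, 0.0, -18.7]
force: [0.8, -0.9, 0.5]
grip_width: 0.056
grasp_force: 0.0
```

```bash
python3 - <<'E'
from h import *
to(.6473,.1038,.189,-18.7)
E
```

```text
t 18.6 xyz [-6.02 -1.1   6.75] twist [0.1 0.  0. ] F [ 0.8 -0.9  0.5] w 0.056 q [  13.   34.  -30.   83.   17.   68. -128.]
```

{"fn": "servo_tool", "kwargs": {"plan": [{"xyz": [-3,-0.5,0],"twist": [0,0,0],"jaw": 0.35},{"xyz": [-6,-1.1,0],"twist": [0,0,0],"jaw": 0.35},{"xyz": [-6,-1.1,2],"twist": [0,0,0],"jaw": 0.35},{"xyz": [-6,-1.1,2],"twist": [0,0,0],"jaw": 0.35},{"xyz": [-6,-1.1,2],"twist": [0,0,0],"jaw": 0.35}]}}

```text
time_s: 19.05
tool_pos: [0.6479, 0.1028, 0.2379]
tool_rot: [179.9, -0.1, -18.8]
force: [0.2, -0.0, -0.1]
grip_width: 0.0562
grasp_force: 0.0
```

```bash
python3 - <<'E'
from h import *
to(.6473,.1038,.189,-18.7)
E
```

```text
t 19.1 xyz [-0.1  -0.09  4.89] twist [ 0.1 -0.1 -0.1] F [ 0.2 -0.  -0.1] w 0.0562 q [  12.   29.  -31.   92.   16.   63. -132.]
```

{"fn": "servo_tool", "kwargs": {"plan": [{"xyz": [-0.1,-0.1,2.5],"twist": [0,0,0],"jaw": 0.35},{"xyz": [-0.1,-0.1,4.2],"twist": [0,0,0],"jaw": 0.35},{"xyz": [-0.1,-0.1,4.9],"twist": [0,0,0],"jaw": 0.35},{"xyz": [-0.1,-0.1,4.9],"twist": [0,0,0],"jaw": 0.35},{"xyz": [-0.1,-0.1,4.9],"twist": [0,0,0],"jaw": 0.9},{"xyz": [-0.1,-0.1,4.9],"twist": [0,0,0],"jaw": 0.9},{"xyz": [-0.1,-0.1,4.9],"twist": [0,0,0],"jaw": 0.9},{"xyz": [-0.1,-0.1,4.9],"twist": [0,0,0],"jaw": 0.9},{"xyz": [-0.1,-0.1,4.9],"twist": [0,0,0],"jaw": 0.9},{"xyz": [-0.1,-0.1,4.9],"twist": [0,0,0],"jaw": 0.9}]}}

```text
time_s: 19.88
tool_pos: [0.6472, 0.1057, 0.1884]
tool_rot: [180.0, -0.1, -18.7]
force: [-0.4, -1.3, 2.4]
grip_width: 0.0278
grasp_force: 18.0
```

{"fn": "servo_tool", "kwargs": {"plan": [{"xyz": [0,0,0],"twist": [0,0,0],"jaw": 0.9},{"xyz": [0,0,0],"twist": [0,0,0],"jaw": 0.9}]}}

```text
time_s: 20.05
tool_pos: [0.6473, 0.1057, 0.1884]
tool_rot: [180.0, -0.0, -18.7]
force: [-0.5, -1.0, 4.4]
grip_width: 0.0281
grasp_force: 18.0
```

```bash
python3 - <<'E'
from h import *
to(.62,-.13,.33,7)
to(.4548,-.2275,.33,7)
E
```

```text
t 20.1 xyz [  4.97  23.21 -14.15] twist [  0.   -0.  -25.7] F [-0.5 -1.   4.4] w 0.0281 q [  11.   33.  -30.   93.   18.   59. -133.]
t 20.1 xyz [ -7.56  37.73 -14.15] twist [  0.   -0.  -25.7] F [-0.5 -1.   4.4] w 0.0281 q [  11.   33.  -30.   93.   18.   59. -133.]
```

{"fn": "servo_tool", "kwargs": {"plan": [{"xyz": [0,0,-3],"twist": [0,0,0],"jaw": 0.9},{"xyz": [0,1,-6],"twist": [0,0,-3],"jaw": 0.9},{"xyz": [1,4,-8],"twist": [0,0,-6],"jaw": 0.9},{"xyz": [2,7.5,-10],"twist": [0,0,-9],"jaw": 0.9},{"xyz": [3,11,-11],"twist": [0,0,-12],"jaw": 0.9},{"xyz": [4,14.5,-11],"twist": [0,0,-15],"jaw": 0.9},{"xyz": [5,18,-11],"twist": [0,0,-18],"jaw": 0.9},{"xyz": [5,22,-11],"twist": [0,0,-21],"jaw": 0.9},{"xyz": [3.5,25,-11],"twist": [0,0,-25.7],"jaw": 0.9},{"xyz": [1.5,27.5,-11],"twist": [0,0,-25.7],"jaw": 0.9}]}}

```text
time_s: 20.88
tool_pos: [0.5723, -0.1631, 0.2965]
tool_rot: [-180.0, 0.0, 7.0]
force: [0.1, 0.1, -1.7]
grip_width: 0.0279
grasp_force: 18.0
```

{"fn": "servo_tool", "kwargs": {"plan": [{"xyz": [0,0,0],"twist": [0,0,0],"jaw": 0.9},{"xyz": [0,0,0],"twist": [0,0,0],"jaw": 0.9},{"xyz": [0,0,0],"twist": [0,0,0],"jaw": 0.9}]}}

```text
time_s: 21.13
tool_pos: [0.5735, -0.1587, 0.2976]
tool_rot: [-180.0, -0.0, 7.1]
force: [1.0, 0.3, -2.2]
grip_width: 0.028
grasp_force: 18.0
```

```bash
python3 - <<'E'
from h import *
to(.4548,-.2275,.28,7)
E
```

```text
t 21.1 xyz [-12.63   5.37   1.75] twist [-0.  -0.   0.1] F [ 1.   0.3 -2.2] w 0.028 q [ 41.  19. -33.  98.  11.  66. -78.]
```

{"fn": "servo_tool", "kwargs": {"plan": [{"xyz": [0,3,0],"twist": [0,0,0],"jaw": 0.9},{"xyz": [-1,5.4,0],"twist": [0,0,0],"jaw": 0.9},{"xyz": [-4.5,5.4,0],"twist": [0,0,0],"jaw": 0.9},{"xyz": [-8,5.4,0],"twist": [0,0,0],"jaw": 0.9},{"xyz": [-11,5.4,0],"twist": [0,0,0],"jaw": 0.9},{"xyz": [-12.6,5.4,0],"twist": [0,0,0],"jaw": 0.9},{"xyz": [-12.6,5.4,2],"twist": [0,0,0],"jaw": 0.9},{"xyz": [-12.6,5.4,2],"twist": [0,0,0],"jaw": 0.9},{"xyz": [-12.6,5.4,2],"twist": [0,0,0],"jaw": 0.9},{"xyz": [-12.6,5.4,2],"twist": [0,0,0],"jaw": 0.9}]}}

```text
time_s: 21.97
tool_pos: [0.4563, -0.2273, 0.2783]
tool_rot: [-180.0, -0.1, 7.2]
force: [-0.5, 0.2, -1.7]
grip_width: 0.0281
grasp_force: 18.0
```

```bash
python3 - <<'E'
from h import *
to(.4548,-.2275,.1935,7)
E
```

```text
t 22.0 xyz [-0.17  0.01  8.48] twist [-0.  -0.1  0.2] F [-0.5  0.2 -1.7] w 0.0281 q [ 53.   9. -31. 111.   6.  61. -64.]
```

{"fn": "servo_tool", "kwargs": {"plan": [{"xyz": [0,0,3],"twist": [0,0,0],"jaw": 0.9},{"xyz": [0,0,6],"twist": [0,0,0],"jaw": 0.9},{"xyz": [0,0,7.5],"twist": [0,0,0],"jaw": 0.9},{"xyz": [0,0,8.1],"twist": [0,0,0],"jaw": 0.9},{"xyz": [0,0,8.4],"twist": [0,0,0],"jaw": 0.9},{"xyz": [0,0,8.4],"twist": [0,0,0],"jaw": 0.9},{"xyz": [0,0,8.4],"twist": [0,0,0],"jaw": 0.9},{"xyz": [0,0,8.4],"twist": [0,0,0],"jaw": 0.54},{"xyz": [0,0,8.4],"twist": [0,0,0],"jaw": 0.54},{"xyz": [0,0,8.4],"twist": [0,0,0],"jaw": 0.54}]}}

```text
time_s: 22.8
tool_pos: [0.4554, -0.2288, 0.1949]
tool_rot: [179.9, -0.1, 7.0]
force: [-0.3, -1.0, 0.0]
grip_width: 0.0375
grasp_force: 0.0
```

{"fn": "servo_tool", "kwargs": {"plan": [{"xyz": [0,0,-2],"twist": [0,0,0],"jaw": 0.54},{"xyz": [0,0,-5],"twist": [0,0,0],"jaw": 0.54},{"xyz": [0,0,-9],"twist": [0,0,0],"jaw": 0.54},{"xyz": [0,0,-13],"twist": [0,0,0],"jaw": 0.54},{"xyz": [0,0,-17],"twist": [0,0,0],"jaw": 0.54},{"xyz": [0,0,-20],"twist": [0,0,0],"jaw": 0.54},{"xyz": [0,0,-22],"twist": [0,0,0],"jaw": 0.54},{"xyz": [0,0,-22],"twist": [0,0,0],"jaw": 0.54},{"xyz": [0,0,-22],"twist": [0,0,0],"jaw": 0.54}]}}

```text
time_s: 23.55
tool_pos: [0.4551, -0.2284, 0.4154]
tool_rot: [179.8, -0.1, 7.0]
force: [-0.2, -1.0, -0.2]
grip_width: 0.0396
grasp_force: 0.0
```

```bash
python3 - <<'E'
from h import *
c=shot('scene','s6.png')
big('s6.png','s6b.png',120,90,420,345,2.35)
to(.43,.284,.42,8)
ax=np.array([.4686,.2904]);
i=load('t0')
print([np.round(w(i,150+x/3.4,115+y/3.4,z),3) for x,y,z in [(85,195,.112),(95,362,.112),(40,285,.128),(138,270,.128)]])
E
```

```text
t 23.6 xyz [  3.83 -51.15  -0.66] twist [ 0. -0. -1.] F [-0.4 -0.4 -0.9] w 0.0398 q [ 55.   2. -32. 101.   1.  77. -60.]
[array([0.557, 0.298, 0.112]), array([0.38 , 0.282, 0.112]), array([0.459, 0.339, 0.128]), array([0.475, 0.236, 0.128])]
```

View pics/s6b.png

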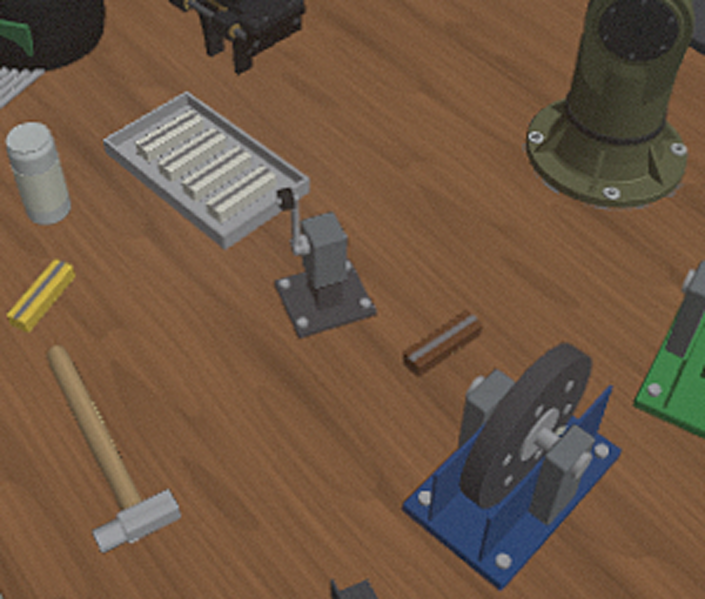

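{"fn": "servo_tool", "kwargs": {"plan": [{"xyz": [0,-3,-1],"twist": [0,0,0],"jaw": 0.54},{"xyz": [0,-7,-1.5],"twist": [0,0,0],"jaw": 0.54},{"xyz": [0.5,-11,-1.5],"twist": [0,0,0],"jaw": 0.54},{"xyz": [1,-15,-1.5],"twist": [0,0,0],"jaw": 0.54},{"xyz": [2,-19,-1.5],"twist": [0,0,0],"jaw": 0.54},{"xyz": [3,-23,-1.5],"twist": [0,0,0],"jaw": 0.54},{"xyz": [4,-27,-1.5],"twist": [0,0,0],"jaw": 0.54},{"xyz": [6,-30.5,-1.5],"twist": [0,0,0],"jaw": 0.54},{"xyz": [8,-34,-1.5],"twist": [0,0,-1],"jaw": 0.54},{"xyz": [9.5,-37.5,-1.5],"twist": [0,0,-1],"jaw": 0.54}]}}

```text
time_s: 24.43
tool_pos: [0.5033, 0.1568, 0.4276]
tool_rot: [180.0, 0.0, 8.0]
force: [0.9, 0.0, 0.3]
grip_width: 0.0403
grasp_force: 0.0
```

{"fn": "servo_tool", "kwargs": {"plan": [{"xyz": [1,-3.5,0],"twist": [0,0,0],"jaw": 0.54},{"xyz": [2,-7,0],"twist": [0,0,0],"jaw": 0.54},{"xyz": [3,-10.5,0],"twist": [0,0,0],"jaw": 0.54},{"xyz": [3,-13,0],"twist": [0,0,0],"jaw": 0.54},{"xyz": [3,-13,0],"twist": [0,0,0],"jaw": 0.54},{"xyz": [3,-13,0],"twist": [0,0,0],"jaw": 0.54},{"xyz": [3,-13,0],"twist": [0,0,0],"jaw": 0.54}]}}

```text
time_s: 25.02
tool_pos: [0.5146, 0.2876, 0.4273]
tool_rot: [179.9, 0.1, 8.1]
force: [0.2, -0.4, 0.9]
grip_width: 0.0399
grasp_force: 0.0
```

```bash
cat >> h.py <<'E'
C=np.array([.4685,.2904])
def wp(phi,r=.08,yaw=8):
    a=np.radians(phi);u=np.array([np.cos(np.radians(yaw)),np.sin(np.radians(yaw))])
    p=C+u*r*np.sin(a);to(p[0],p[1],.112+r*np.cos(a)+.164,yaw)
E
python3 - <<'E'
from h import *
wp(45);c=shot('wrist','w2.png')
# wheel tread edges predicted
for t in (0,30,60,-30):
  a=np.radians(t)
  u=np.array([np.cos(np.radians(8)),np.sin(np.radians(8)),0]);n=np.array([-u[1],u[0],0])
  P=np.array([*C,.112])+.09*(u*np.sin(a)+np.array([0,0,np.cos(a)]))
  print(t,[np.round(px(c,P+s*n*.012),1) for s in(1,-1)])
E
```

```text
t 25.0 xyz [ 1.15 -0.93  9.47] twist [0.1 0.1 0.1] F [ 0.2 -0.4  0.9] w 0.0399 q [  16.   19.  -59.   89.   16.   82. -126.]
0 [array([228.6, 262.7]), array([256.1, 262.7])]
30 [array([228.3, 209.7]), array([256.2, 209.7])]
60 [array([230.3, 164.1]), array([255.8, 164.1])]
-30 [array([230.8, 295.7]), array([255.5, 295.7])]
```

View pics/w2.png

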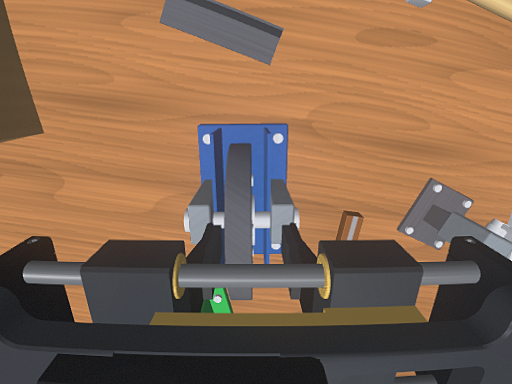

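{"fn": "servo_tool", "kwargs": {"plan": [{"xyz": [1.2,-1.2,0],"twist": [0,0,0],"jaw": 0.54},{"xyz": [1.2,-1.2,3],"twist": [0,0,0],"jaw": 0.54},{"xyz": [1.2,-1.2,6],"twist": [0,0,0],"jaw": 0.54},{"xyz": [1.2,-1.2,8.5],"twist": [0,0,0],"jaw": 0.54},{"xyz": [1.2,-1.2,9.5],"twist": [0,0,0],"jaw": 0.54},{"xyz": [1.2,-1.2,9.5],"twist": [0,0,0],"jaw": 0.54},{"xyz": [1.2,-1.2,9.5],"twist": [0,0,0],"jaw": 0.85},{"xyz": [1.2,-1.2,9.5],"twist": [0,0,0],"jaw": 0.85},{"xyz": [1.2,-1.2,9.5],"twist": [0,0,0],"jaw": 0.85},{"xyz": [1.2,-1.2,9.5],"twist": [0,0,0],"jaw": 0.85}], "newtons": 12}}

```text
time_s: 25.9
tool_pos: [0.5257, 0.3012, 0.3353]
tool_rot: [179.9, -0.2, 8.0]
force: [1.9, -2.6, 2.9]
grip_width: 0.0239
grasp_force: 12.0
```

{"fn": "servo_tool", "kwargs": {"plan": [{"xyz": [0,0,0],"twist": [0,0,0],"jaw": 0.85},{"xyz": [0,0,0],"twist": [0,0,0],"jaw": 0.85}]}}

```text
time_s: 26.07
tool_pos: [0.5259, 0.3012, 0.335]
tool_rot: [179.9, -0.2, 8.0]
force: [3.2, -3.4, 5.0]
grip_width: 0.0241
grasp_force: 12.0
```

```bash
sed -i 's/^C=.*/C=np.array([.4682,.2929])/' h.py; python3 - <<'E'
from h import *
for p in (45,30,15,0,-15,-30,-45): wp(p)
E
```

```text
t 26.1 xyz [-0.18  0.02  0.25] twist [ 0.1 -0.2 -0. ] F [ 3.2 -3.4  5. ] w 0.0241 q [  12.   25.  -56.   93.   22.   73. -130.]
t 26.1 xyz [-1.83  0.02 -1.03] twist [ 0.1 -0.2 -0. ] F [ 3.2 -3.4  5. ] w 0.0241 q [  12.   25.  -56.   93.   22.   73. -130.]
t 26.1 xyz [-3.75  0.03 -1.84] twist [ 0.1 -0.2 -0. ] F [ 3.2 -3.4  5. ] w 0.0241 q [  12.   25.  -56.   93.   22.   73. -130.]
t 26.1 xyz [-5.82  0.03 -2.11] twist [ 0.1 -0.2 -0. ] F [ 3.2 -3.4  5. ] w 0.0241 q [  12.   25.  -56.   93.   22.   73. -130.]
t 26.1 xyz [-7.9   0.03 -1.85] twist [ 0.1 -0.2 -0. ] F [ 3.2 -3.4  5. ] w 0.0241 q [  12.   25.  -56.   93.   22.   73. -130.]
t 26.1 xyz [-9.83  0.03 -1.05] twist [ 0.1 -0.2 -0. ] F [ 3.2 -3.4  5. ] w 0.0241 q [  12.   25.  -56.   93.   22.   73. -130.]
t 26.1 xyz [-11.49   0.02   0.21] twist [ 0.1 -0.2 -0. ] F [ 3.2 -3.4  5. ] w 0.0241 q [  12.   25.  -56.   93.   22.   73. -130.]
```

{"fn": "servo_tool", "kwargs": {"plan": [{"xyz": [-1,0,-0.8],"twist": [0,0,0],"jaw": 0.85},{"xyz": [-2.1,0,-1.5],"twist": [0,0,0],"jaw": 0.85},{"xyz": [-3.3,0,-2],"twist": [0,0,0],"jaw": 0.85},{"xyz": [-4.6,0,-2.3],"twist": [0,0,0],"jaw": 0.85},{"xyz": [-5.9,0,-2.4],"twist": [0,0,0],"jaw": 0.85},{"xyz": [-7.2,0,-2.3],"twist": [0,0,0],"jaw": 0.85},{"xyz": [-8.4,0,-2],"twist": [0,0,0],"jaw": 0.85},{"xyz": [-9.6,0,-1.5],"twist": [0,0,0],"jaw": 0.85},{"xyz": [-10.7,0,-0.8],"twist": [0,0,0],"jaw": 0.85},{"xyz": [-11.7,0,0],"twist": [0,0,0],"jaw": 0.85}]}}

```text
time_s: 26.9
tool_pos: [0.4096, 0.2841, 0.3335]
tool_rot: [179.8, -0.2, 8.0]
force: [7.0, -4.9, -2.9]
grip_width: 0.024
grasp_force: 12.0
```

{"fn": "servo_tool", "kwargs": {"plan": [{"xyz": [0,0,0],"twist": [0,0,0],"jaw": 0.85},{"xyz": [0,0,0],"twist": [0,0,0],"jaw": 0.85}]}}

```text
time_s: 27.07
tool_pos: [0.4087, 0.2841, 0.3326]
tool_rot: [179.8, 0.0, 8.0]
force: [3.5, -4.8, -4.9]
grip_width: 0.0236
grasp_force: 12.0
```

```bash
python3 - <<'E'
from h import *
wp(-45);
shot('scene','s7.png');big('s7.png','s7b.png',290,220,400,340,5)
E
```

```text
t 27.1 xyz [ 0.36 -0.05 -0.  ] twist [0.2 0.  0. ] F [ 3.5 -4.8 -4.9] w 0.0236 q [  22.    9.  -63.  108.    9.   68. -127.]
```

View pics/s7b.png

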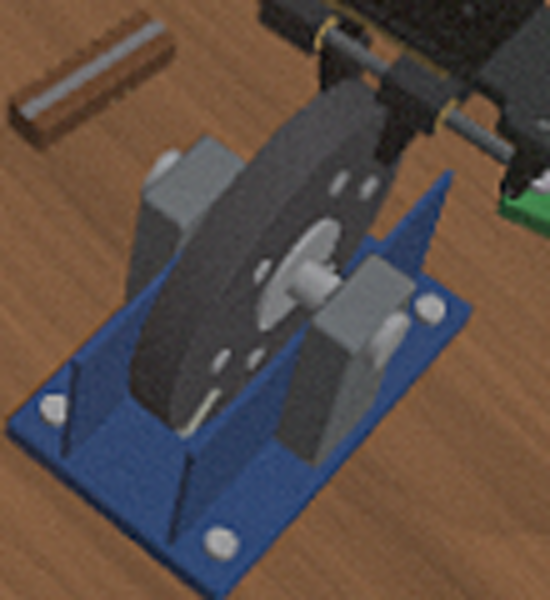

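```bash
cat >> h.py <<'E'
def rim(c,phi,r=.09,s=.012,yaw=8):
    a=np.radians(phi);y=np.radians(yaw);u=np.array([np.cos(y),np.sin(y),0]);n=np.array([-u[1],u[0],0])
    return np.array(px(c,np.array([*C,.112])+r*(u*np.sin(a)+np.array([0,0,np.cos(a)]))+s*n))
E
python3 - <<'E'
from h import *
c=load('s7')
for p in (80,90,95,100,105,110): print(p,(rim(c,p)-[290,220])*5,(rim(c,p,.065)-[290,220])*5)
E
```

```text
80 [171.51203707 379.39319114] [206.13417249 347.89647672]
90 [165.69623857 399.28181916] [201.69833785 362.36666758]
95 [164.32034629 407.54891323] [200.5512134  368.45257189]
100 [163.95884761 414.63041261] [200.11989624 373.71764398]
105 [164.59466808 420.4919033 ] [200.39777612 378.13124677]
110 [166.20223074 425.11132637] [201.37224575 381.67093142]
```

{"fn": "servo_tool", "kwargs": {"plan": [{"xyz": [0,0,0],"twist": [0,0,0],"jaw": 0.54},{"xyz": [0,0,0],"twist": [0,0,0],"jaw": 0.54},{"xyz": [0,0,0],"twist": [0,0,0],"jaw": 0.54},{"xyz": [1,0,-2],"twist": [0,0,0],"jaw": 0.54},{"xyz": [3.5,0,-3.5],"twist": [0,0,0],"jaw": 0.54},{"xyz": [7,0,-3.5],"twist": [0,0,0],"jaw": 0.54},{"xyz": [10,0,-2],"twist": [0,0,0],"jaw": 0.54},{"xyz": [11.7,0,0],"twist": [0,0,0],"jaw": 0.54},{"xyz": [11.7,0,0],"twist": [0,0,0],"jaw": 0.54},{"xyz": [11.7,0,0],"twist": [0,0,0],"jaw": 0.85}]}}

```text
time_s: 27.95
tool_pos: [0.5249, 0.3023, 0.3323]
tool_rot: [-179.9, 0.2, 8.1]
force: [-0.1, -0.5, 0.0]
grip_width: 0.0379
grasp_force: 0.0
```

{"fn": "servo_tool", "kwargs": {"plan": [{"xyz": [0,0,0],"twist": [0,0,0],"jaw": 0.85},{"xyz": [0,0,0],"twist": [0,0,0],"jaw": 0.85},{"xyz": [0,0,0],"twist": [0,0,0],"jaw": 0.85},{"xyz": [0,0,0],"twist": [0,0,0],"jaw": 0.85},{"xyz": [0,0,0],"twist": [0,0,0],"jaw": 0.85}]}}

```text
time_s: 28.37
tool_pos: [0.5245, 0.3012, 0.3344]
tool_rot: [179.9, -0.0, 8.0]
force: [-0.8, -5.1, 2.1]
grip_width: 0.0241
grasp_force: 12.0
```

{"fn": "servo_tool", "kwargs": {"plan": [{"xyz": [-1,0,-0.8],"twist": [0,0,0],"jaw": 0.85},{"xyz": [-2.1,0,-1.5],"twist": [0,0,0],"jaw": 0.85},{"xyz": [-3.3,0,-2],"twist": [0,0,0],"jaw": 0.85},{"xyz": [-4.6,0,-2.3],"twist": [0,0,0],"jaw": 0.85},{"xyz": [-5.9,0,-2.4],"twist": [0,0,0],"jaw": 0.85},{"xyz": [-7.2,0,-2.3],"twist": [0,0,0],"jaw": 0.85},{"xyz": [-8.4,0,-2],"twist": [0,0,0],"jaw": 0.85},{"xyz": [-9.6,0,-1.5],"twist": [0,0,0],"jaw": 0.85},{"xyz": [-10.7,0,-0.8],"twist": [0,0,0],"jaw": 0.85},{"xyz": [-11.7,0,0],"twist": [0,0,0],"jaw": 0.85}]}}

```text
time_s: 29.2
tool_pos: [0.4099, 0.2842, 0.3341]
tool_rot: [179.8, -0.3, 8.0]
force: [7.0, -5.4, -3.1]
grip_width: 0.024
grasp_force: 12.0
```

{"fn": "servo_tool", "kwargs": {"plan": [{"xyz": [0,0,0],"twist": [0,0,0],"jaw": 0.85},{"xyz": [0,0,0],"twist": [0,0,0],"jaw": 0.85},{"xyz": [0,0,0],"twist": [0,0,0],"jaw": 0.54},{"xyz": [0,0,0],"twist": [0,0,0],"jaw": 0.54},{"xyz": [0,0,0],"twist": [0,0,0],"jaw": 0.54}]}}

```text
time_s: 29.62
tool_pos: [0.4087, 0.2865, 0.3343]
tool_rot: [-179.9, -0.1, 8.1]
force: [0.2, 0.5, -0.1]
grip_width: 0.0358
grasp_force: 0.0
```

```bash
python3 - <<'E'
from h import *
wp(-45);
c=shot('scene','s8.png');d=shot('top','t8.png')
a=cv2.resize(c['img'][225:285,300:380,::-1],None,fx=9,fy=9,interpolation=2)
print(a.shape)
for k,n in((c,'s8'),(d,'t8')):
    x0,y0,x1,y1=[int(v) for v in (*(rim(k,0)-25),*(rim(k,0)+25))]
    i=k['img'][y0:y1,x0:x1].astype(int);m=(i.min(2)>120)&(i.max(2)-i.min(2)<45)
    ys,xs=np.nonzero(m);print(n,rim(k,0),m.sum(),[(x+x0,y+y0) for x,y in zip(xs,ys)][:60])
cv2.imwrite('pics/s8b.png',a[:590])
E
```

```text
t 29.6 xyz [0.33 0.19 0.17] twist [-0.1 -0.1  0.1] F [ 0.2  0.5 -0.1] w 0.0358 q [  23.    9.  -65.  108.    9.   68. -127.]
(540, 720, 3)
s8 [354.44186578 251.20624908] 132 [(np.int64(363), np.int64(253)), (np.int64(362), np.int64(254)), (np.int64(362), np.int64(255)), (np.int64(351), np.int64(261)), (np.int64(350), np.int64(262)), (np.int64(351), np.int64(262)), (np.int64(350), np.int64(263)), (np.int64(350), np.int64(264)), (np.int64(354), np.int64(264)), (np.int64(355), np.int64(264)), (np.int64(356), np.int64(264)), (np.int64(361), np.int64(264)), (np.int64(329), np.int64(265)), (np.int64(330), np.int64(265)), (np.int64(331), np.int64(265)), (np.int64(353), np.int64(265)), (np.int64(354), np.int64(265)), (np.int64(355), np.int64(265)), (np.int64(356), np.int64(265)), (np.int64(360), np.int64(265)), (np.int64(329), np.int64(266)), (np.int64(330), np.int64(266)), (np.int64(331), np.int64(266)), (np.int64(332), np.int64(266)), (np.int64(352), np.int64(266)), (np.int64(353), np.int64(266)), (np.int64(356), np.int64(266)), (np.int64(329), np.int64(267)), (np.int64(330), np.int64(267)
[... 2250 characters left out ...]
.int64(185), np.int64(189)), (np.int64(186), np.int64(189)), (np.int64(187), np.int64(189)), (np.int64(188), np.int64(189)), (np.int64(189), np.int64(189)), (np.int64(190), np.int64(189)), (np.int64(178), np.int64(190)), (np.int64(185), np.int64(190)), (np.int64(186), np.int64(190)), (np.int64(187), np.int64(190)), (np.int64(188), np.int64(190)), (np.int64(189), np.int64(190)), (np.int64(190), np.int64(190)), (np.int64(178), np.int64(191)), (np.int64(185), np.int64(191)), (np.int64(186), np.int64(191)), (np.int64(187), np.int64(191)), (np.int64(188), np.int64(191)), (np.int64(189), np.int64(191)), (np.int64(190), np.int64(191)), (np.int64(162), np.int64(192)), (np.int64(163), np.int64(192))]
```

View pics/s8b.png

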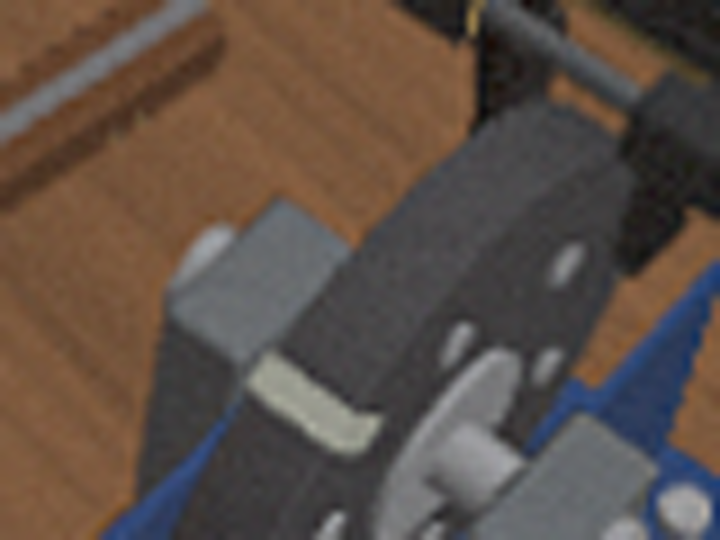

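```bash
python3 - <<'E'
from h import *
c=load('s8');d=load('t8')
for p in (30,35,40,45,50,55,60): print(p,rim(c,p,s=0),rim(d,p,s=0))
E
```

```text
30 [336.09660409 264.09366877] [169.15685069 181.08155234]
35 [333.89433264 267.14283686] [169.24194583 179.38459865]
40 [331.77585592 270.2202922 ] [169.37673737 177.84013095]
45 [329.76151593 273.29626245] [169.55934257 176.45955898]
50 [327.87034358 276.3411978 ] [169.78746607 175.25240584]
55 [326.11977753 279.32622596] [170.05844913 174.22628453]
60 [324.52542405 282.2235802 ] [170.36932083 173.38690789]
```

{"fn": "servo_tool", "kwargs": {"plan": [{"xyz": [1,0,-2],"twist": [0,0,0],"jaw": 0.54},{"xyz": [4,0,-3.5],"twist": [0,0,0],"jaw": 0.54},{"xyz": [7,0,-3],"twist": [0,0,0],"jaw": 0.54},{"xyz": [8.6,0,-2],"twist": [0,0,0],"jaw": 0.54},{"xyz": [8.6,0,-2],"twist": [0,0,0],"jaw": 0.54},{"xyz": [8.6,0,-2],"twist": [0,0,0],"jaw": 0.54},{"xyz": [8.6,0,-2],"twist": [0,0,0],"jaw": 0.85},{"xyz": [8.6,0,-2],"twist": [0,0,0],"jaw": 0.85},{"xyz": [8.6,0,-2],"twist": [0,0,0],"jaw": 0.85},{"xyz": [8.6,0,-2],"twist": [0,0,0],"jaw": 0.85}], "newtons": 20}}

```text
time_s: 30.55
tool_pos: [0.4938, 0.2967, 0.3542]
tool_rot: [179.8, -0.0, 8.1]
force: [-1.3, -5.0, 2.2]
grip_width: 0.0239
grasp_force: 20.0
```

{"fn": "servo_tool", "kwargs": {"plan": [{"xyz": [0,0,0],"twist": [0,0,0],"jaw": 0.85},{"xyz": [0,0,0],"twist": [0,0,0],"jaw": 0.85},{"xyz": [0,0,0],"twist": [0,0,0],"jaw": 0.85}]}}

```text
time_s: 30.8
tool_pos: [0.4942, 0.2967, 0.354]
tool_rot: [179.9, 0.0, 8.0]
force: [-1.3, -5.1, 5.0]
grip_width: 0.0237
grasp_force: 20.0
```

```bash
cat >> h.py <<'E'
def mark():
    for n in('scene','top'):
        c=env.read_camera(n);ph=np.arange(-60,61,1.)
        g=[np.mean([c['img'][int(round(q[1])),int(round(q[0]))].min() for q in [rim(c,p,s=s) for s in(-.006,-.003,0,.003,.006)]]) for p in ph]
        g=np.array(g);k=g>g.max()-25;print(n,'max',g.max(),'med',np.median(g),'phi',ph[k].mean(),ph[k].min(),ph[k].max())
E
python3 - <<'E'
from h import *
mark();wp(19,.083)
E
```

```text
scene max 148.0 med 35.6 phi 38.0 36.0 40.0
top max 99.4 med 78.8 phi -27.0 -60.0 6.0
t 30.9 xyz [ 0.07  0.01 -0.05] twist [0.1 0.  0. ] F [-0.9 -6.   4.7] w 0.0238 q [  16.   21.  -60.   96.   19.   74. -130.]
```

{"fn": "servo_tool", "kwargs": {"plan": [{"xyz": [-1,0,-0.27],"twist": [0,0,0],"jaw": 0.85},{"xyz": [-1.8,0,-0.4],"twist": [0,0,0],"jaw": 0.85},{"xyz": [-2.7,0,-0.45],"twist": [0,0,0],"jaw": 0.85},{"xyz": [-3.6,0,-0.4],"twist": [0,0,0],"jaw": 0.85},{"xyz": [-4.4,0,-0.27],"twist": [0,0,0],"jaw": 0.85},{"xyz": [-5.4,0,0],"twist": [0,0,0],"jaw": 0.85},{"xyz": [-5.4,0,0],"twist": [0,0,0],"jaw": 0.85},{"xyz": [-5.4,0,0],"twist": [0,0,0],"jaw": 0.85}]}}

```text
time_s: 31.57
tool_pos: [0.4403, 0.2888, 0.3535]
tool_rot: [179.8, -0.0, 8.0]
force: [0.1, -5.9, 1.7]
grip_width: 0.0236
grasp_force: 20.0
```

```bash
python3 - <<'E'
from h import *
mark();wp(-19,.083)
E
```

```text
scene max 168.2 med 61.8 phi -1.0 -3.0 1.0
top max 97.4 med 61.8 phi 33.5 14.0 53.0
t 31.7 xyz [ 0.1  -0.02 -0.1 ] twist [0.2 0.  0. ] F [-1.  -6.   2.5] w 0.0238 q [  21.   13.  -64.  103.   13.   72. -128.]
```

{"fn": "servo_tool", "kwargs": {"plan": [{"xyz": [0,0,0],"twist": [0,0,0],"jaw": 0.54},{"xyz": [0,0,0],"twist": [0,0,0],"jaw": 0.54},{"xyz": [0,0,0],"twist": [0,0,0],"jaw": 0.54},{"xyz": [0,0,-2],"twist": [0,0,0],"jaw": 0.54},{"xyz": [0,0,-5],"twist": [0,0,0],"jaw": 0.54},{"xyz": [0,0,-8],"twist": [0,0,0],"jaw": 0.54},{"xyz": [-1,0,-10],"twist": [0,0,0],"jaw": 0.54},{"xyz": [-1,0,-10],"twist": [0,0,0],"jaw": 0.54},{"xyz": [-1,0,-10],"twist": [0,0,0],"jaw": 0.54}]}}

```text
time_s: 32.42
tool_pos: [0.4303, 0.2897, 0.4548]
tool_rot: [-180.0, -0.2, 8.1]
force: [0.3, -0.7, -1.1]
grip_width: 0.0402
grasp_force: 0.0
```

```bash
python3 - <<'E'
from h import *
mark();wp(-19,.083)
c=shot('wrist','w9.png');s=shot('scene','s9.png')
x,y=rim(c,0);print(x,y,rim(s,0,s=0),[rim(c,p,s=0) for p in(-10,0,10,90)])
a=cv2.resize(c['img'][100:340,130:350,::-1],None,fx=1.8,fy=2.2)[:520]
x,y=[int(v) for v in rim(s,0)]
b=cv2.resize(s['img'][y-20:y+90,x-50:x+30,::-1],None,fx=4.7,fy=4.7)[:520];h=min(len(a),len(b))
print(x-50,y-20);cv2.imwrite('pics/w9b.png',np.hstack([a[:h],b[:h]]))
E
```

```text
scene max 172.0 med 69.8 phi -1.0 -3.0 1.0
top max 98.0 med 67.8 phi 9.333333333333334 -55.0 54.0
t 32.5 xyz [1.09 0.1  9.84] twist [0.  0.  0.1] F [ 0.5 -0.   0.2] w 0.0403 q [  25.    6.  -66.   96.    6.   82. -123.]
240.46968531747072 163.39563851653202 [349.84817862 247.97230412] [array([254.21012574, 180.38892208]), array([254.3107889 , 163.41123216]), array([254.3785093 , 145.12519395]), array([253.76949954,  66.35202998])]
304 231
```

View pics/w9b.png

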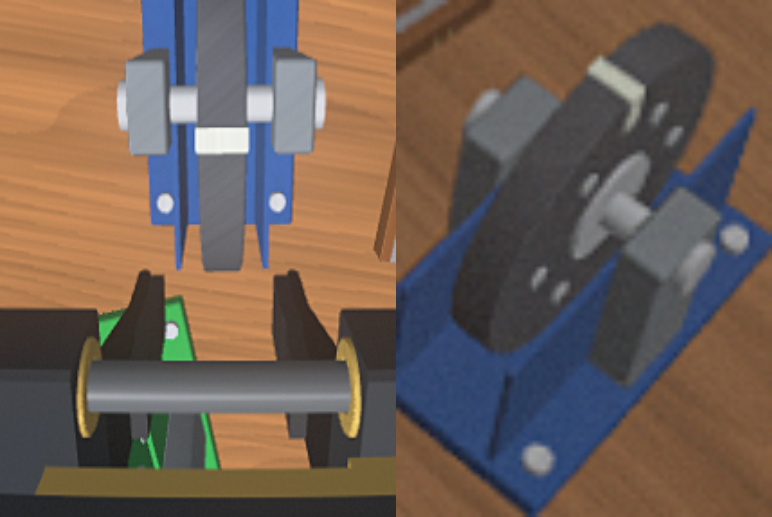

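```bash
python3 - <<'E'
from h import *
c=load('w9');y=np.radians(8);u=np.array([np.cos(y),np.sin(y),0]);n=np.array([-u[1],u[0],0]);A=np.array([*C,.112])
for s in(.024,-.024):
  for d in (-.003,0,.003): print(s,d,px(c,A+s*n+d*u))
for q in (.56,.06): pass
for a in(-1,1):
  for b in(-1,1): print('block',px(c,np.array([*C,.128])+n*b*.06+u*a*.02))
# bolts/base near edge (rotator -x edge) at z .012
print('edge',px(c,np.array([*C,.012])-u*.105))
E
```

```text
0.024 -0.003 (np.float64(233.29644356591385), np.float64(150.43075781989845))
0.024 0 (np.float64(233.2520066784922), np.float64(147.91255822338547))
0.024 0.003 (np.float64(233.2075363858639), np.float64(145.38139263997078))
-0.024 -0.003 (np.float64(273.63249167023633), np.float64(150.49068031185647))
-0.024 0 (np.float64(273.6958295459659), np.float64(147.97311160805663))
-0.024 0.003 (np.float64(273.7592480465426), np.float64(145.44258493163906))
block (np.float64(305.5055749355151), np.float64(167.498035838277))
block (np.float64(201.50320533185166), np.float64(167.35092904649193))
block (np.float64(307.61555907267433), np.float64(132.3128514499831))
block (np.float64(199.66323587851332), np.float64(132.14166674243336))
edge (np.float64(252.74734122045328), np.float64(202.3403744874041))
```

```bash
python3 - <<'E'
from h import *
to(.525,.006,.43,77)
E
```

```text
t 32.6 xyz [ 5.38 29.27  2.24] twist [ -0.1   0.1 -68.9] F [0.8 0.4 0.5] w 0.0398 q [  25.    7.  -66.   96.    6.   82. -123.]
```

{"fn": "servo_tool", "kwargs": {"plan": [{"xyz": [0.5,3,0],"twist": [0,0,-7],"jaw": 0.54},{"xyz": [1,6,0],"twist": [0,0,-14],"jaw": 0.54},{"xyz": [1.5,9,0],"twist": [0,0,-21],"jaw": 1},{"xyz": [2,12,0],"twist": [0,0,-28],"jaw": 1},{"xyz": [2.6,15,0],"twist": [0,0,-35],"jaw": 1},{"xyz": [3.2,18,0],"twist": [0,0,-42],"jaw": 1},{"xyz": [3.8,21,0],"twist": [0,0,-49],"jaw": 1},{"xyz": [4.3,24,0],"twist": [0,0,-56],"jaw": 1},{"xyz": [4.8,27,0],"twist": [0,0,-63],"jaw": 1},{"xyz": [5.4,29.3,0],"twist": [0,0,-69],"jaw": 1}]}}

```text
time_s: 33.45
tool_pos: [0.5256, 0.0029, 0.4524]
tool_rot: [-179.9, 0.0, 75.5]
force: [-0.3, -0.8, 0.4]
grip_width: 0.0013
grasp_force: 0.0
```

{"fn": "servo_tool", "kwargs": {"plan": [{"xyz": [0,0,0],"twist": [0,0,0],"jaw": 1},{"xyz": [0,0,0],"twist": [0,0,0],"jaw": 1},{"xyz": [0,0,0],"twist": [0,0,0],"jaw": 1}]}}

```text
time_s: 33.7
tool_pos: [0.5251, 0.0067, 0.4529]
tool_rot: [-179.9, -0.1, 75.3]
force: [-1.1, -0.2, 0.1]
grip_width: 0.0002
grasp_force: 0.0
```

```bash
python3 - <<'E'
from h import *
to(.525,.006,.342,77)
E
```

```text
t 33.7 xyz [-0.08  0.03 11.09] twist [-0.1 -0.1 -1.7] F [-1.1 -0.2  0.1] w 0.0002 q [ 48.   6. -55.  95.   5.  82. -22.]
```

{"fn": "servo_tool", "kwargs": {"plan": [{"xyz": [0,0,3.5],"twist": [0,0,-1.7],"jaw": 1},{"xyz": [0,0,7],"twist": [0,0,-1.7],"jaw": 1},{"xyz": [0,0,10],"twist": [0,0,-1.7],"jaw": 1},{"xyz": [0,0,11],"twist": [0,0,-1.7],"jaw": 1},{"xyz": [0,0,11],"twist": [0,0,-1.7],"jaw": 1},{"xyz": [0,0,11],"twist": [0,0,-1.7],"jaw": 1}]}}

```text
time_s: 34.2
tool_pos: [0.5254, 0.0071, 0.3445]
tool_rot: [180.0, -0.0, 77.1]
force: [0.1, -0.4, 0.0]
grip_width: 0.0003
grasp_force: 0.0
```

{"fn": "servo_tool", "kwargs": {"plan": [{"xyz": [-1.5,0,0],"twist": [0,0,0],"jaw": 1},{"xyz": [-3,0,0],"twist": [0,0,0],"jaw": 1},{"xyz": [-4,0,0],"twist": [0,0,0],"jaw": 1},{"xyz": [-5,0,0],"twist": [0,0,0],"jaw": 1},{"xyz": [-6,0,0],"twist": [0,0,0],"jaw": 1},{"xyz": [-7,0,0],"twist": [0,0,0],"jaw": 1},{"xyz": [-7.6,0,0],"twist": [0,0,0],"jaw": 1},{"xyz": [-7.6,0,0],"twist": [0,0,0],"jaw": 1},{"xyz": [-7.6,0,0],"twist": [0,0,0],"jaw": 1},{"xyz": [-7.6,0,0],"twist": [0,0,0],"jaw": 1}]}}

```text
time_s: 35.03
tool_pos: [0.5083, -0.0667, 0.344]
tool_rot: [180.0, -0.2, 77.0]
force: [0.7, 6.5, -1.0]
grip_width: 0.0003
grasp_force: 2.7
```

```bash
python3 - <<'E'
from h import *
to(.525,.006,.342,77)
c=shot('scene','s10.png');big('s10.png','s10b.png',190,120,330,250,5)
f=lambda X:(np.array(px(c,X))-[190,120])*5
O=np.array([.475,-.029,0]);R=Ro.from_euler('z',-13,degrees=True)
for a in (-.5,-.65,-.8): print(a,f(O+R.apply([.040,.08*np.sin(a),.11+.08*np.cos(a)])))
E
```

```text
t 35.0 xyz [ 7.46 -0.    0.22] twist [ 0.  -0.2  0. ] F [ 0.7  6.5 -1. ] w 0.0003 q [ 53.   8. -52. 106.   7.  69. -14.]
-0.5 [226.21216367 237.42051346]
-0.65 [219.48483187 234.24820821]
-0.8 [213.81532053 234.39967732]
```

View pics/s10b.png

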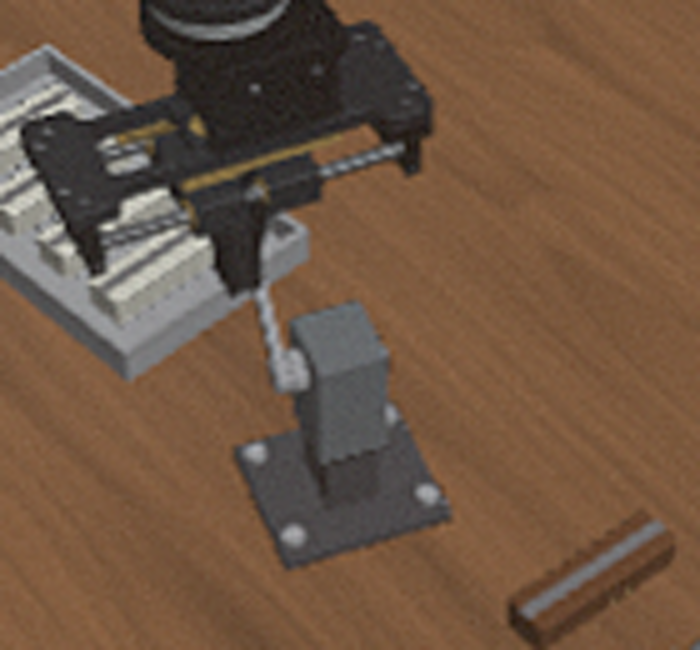

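{"fn": "servo_tool", "kwargs": {"plan": [{"xyz": [-0.5,0,0],"twist": [0,0,0],"jaw": 1},{"xyz": [-0.5,0,0],"twist": [0,0,0],"jaw": 1},{"xyz": [1.5,0,0],"twist": [0,0,0],"jaw": 1},{"xyz": [3.5,0,0],"twist": [0,0,0],"jaw": 1},{"xyz": [6,0,0],"twist": [0,0,0],"jaw": 1},{"xyz": [9,0,0],"twist": [0,0,0],"jaw": 1},{"xyz": [9.5,0,-3],"twist": [0,0,0],"jaw": 1},{"xyz": [9.5,0,-7],"twist": [0,0,0],"jaw": 1},{"xyz": [9.5,0,-11],"twist": [0,0,0],"jaw": 1},{"xyz": [9.5,0,-11],"twist": [0,0,0],"jaw": 1}]}}

```text
time_s: 35.92
tool_pos: [0.5314, 0.0251, 0.4617]
tool_rot: [179.3, -0.0, 77.0]
force: [1.4, 0.8, 0.5]
grip_width: 0.0005
grasp_force: 0.0
```

{"fn": "servo_tool", "kwargs": {"plan": [{"xyz": [0,0,0],"twist": [0,0,0],"jaw": 1},{"xyz": [0,0,0],"twist": [0,0,0],"jaw": 1},{"xyz": [0,0,0],"twist": [0,0,0],"jaw": 1}]}}

```text
time_s: 36.17
tool_pos: [0.5292, 0.0237, 0.4526]
tool_rot: [-179.9, 0.1, 76.9]
force: [-0.3, 0.4, 0.1]
grip_width: 0.0008
grasp_force: 0.0
```

```bash
python3 - <<'E'
from h import *
mark();c=shot('scene','s11.png');big('s11.png','s11b.png',120,90,420,345,2.35)
E
```

```text
scene max 171.0 med 69.4 phi -1.0 -3.0 1.0
top max 231.2 med 95.4 phi 0.0 -2.0 2.0
```

View pics/s11b.png

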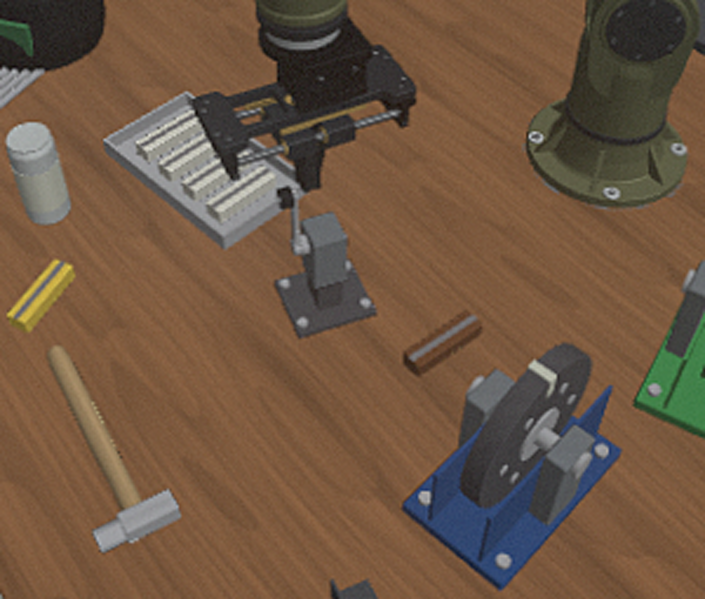

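The picture shows the lever upright (288,197), four bars flat in the tray, the mark at the top of the wheel (543,373), and the robot clear of everything.

```bash
python3 -c "
from cell import env
print(env.sign_off())"
```

```text
the job is handed in; nothing more can be done
None
```

The job is done in the order asked and handed in: lever pushed left and let go, four bars flat in the tray at 18 N grip, wheel mark within about 1° of the top, and lever pushed right and let go. The sign-off gave no verdict, and I judged both lever trips from pictures and finger position (about 0.65 rad or more each way).

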